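# Lay out the tasting cups and tare the sweet-shop scale

## Task

Get the sweet-shop scale ready for filling: pull the nested tasting cups apart and stand every cup upright on the mat of its own colour and size on the scale's tray, lined up along the middle of the mat, large on red, middle on yellow and small on green, one beside another with none left nested. When all of them stand there, take the stylus from its stand, press the recessed tare button fully down with its tip, and hang the stylus back in the stand as it was. Leave the jars and the scoop where they are.

Things in the scene. Friction and masses are not known exactly. Their poses are not given: they have to be found in the camera images.
- cup_L1: large red sample cup, straight round wall, 66 mm across outside, 59 mm inside, 60 mm high, inside floor raised 24 mm above the underside: a cup nested in it stands on that floor, its top 20 mm above this rim. Origin: centre of the underside, z up. May be nested (small in middle in large).
- cup_L2: large red sample cup, straight round wall, 66 mm across outside, 59 mm inside, 60 mm high, inside floor raised 24 mm above the underside: a cup nested in it stands on that floor, its top 20 mm above this rim. Origin: centre of the underside, z up. May be nested (small in middle in large).
- cup_M1: middle yellow sample cup, straight round wall, 52 mm across outside, 45 mm inside, 56 mm high, inside floor raised 24 mm above the underside: a cup nested in it stands on that floor, its top 20 mm above this rim. Origin: centre of the underside, z up. May be nested (small in middle in large).
- cup_M2: middle yellow sample cup, straight round wall, 52 mm across outside, 45 mm inside, 56 mm high, inside floor raised 24 mm above the underside: a cup nested in it stands on that floor, its top 20 mm above this rim. Origin: centre of the underside, z up. May be nested (small in middle in large).
- cup_M3: middle yellow sample cup, straight round wall, 52 mm across outside, 45 mm inside, 56 mm high, inside floor raised 24 mm above the underside: a cup nested in it stands on that floor, its top 20 mm above this rim. Origin: centre of the underside, z up. May be nested (small in middle in large).
- cup_S1: small green sample cup, straight round wall, 38 mm across outside, 31 mm inside, 52 mm high, inside floor raised 24 mm above the underside. Origin: centre of the underside, z up. May be nested (small in middle in large), or absent at a start.
- cup_S2: small green sample cup, straight round wall, 38 mm across outside, 31 mm inside, 52 mm high, inside floor raised 24 mm above the underside. Origin: centre of the underside, z up. May be nested (small in middle in large), or absent at a start.
- cup_S3: small green sample cup, straight round wall, 38 mm across outside, 31 mm inside, 52 mm high, inside floor raised 24 mm above the underside. Origin: centre of the underside, z up. May be nested (small in middle in large), or absent at a start.
- mat_L: flat red mat lying on the scale's steel tray, the row for the large red cups: 78 mm (its x) by 236 mm (its y, the length of the row), 2 mm thick, top about 32 mm above the counter. Origin: centre of its underside. The three mats lie side by side, 84 mm between centres, in any order.
- mat_M: flat yellow mat lying on the scale's steel tray, the row for the middle yellow cups: 78 mm (its x) by 236 mm (its y, the length of the row), 2 mm thick, top about 32 mm above the counter. Origin: centre of its underside. The three mats lie side by side, 84 mm between centres, in any order.
- mat_S: flat green mat lying on the scale's steel tray, the row for the small green cups: 78 mm (its x) by 236 mm (its y, the length of the row), 2 mm thick, top about 32 mm above the counter. Origin: centre of its underside. The three mats lie side by side, 84 mm between centres, in any order.
- scale: counter scale, fixed. Origin: centre of the steel tray (268 x 248 mm), at counter height; the tray's floor is at z 30 mm and an upright edge, 3 mm thick, runs round it up to z 52 mm. The grey console, 64 mm wide in y and 260 mm long in x, lies on its -y side with its top at z 44 mm; it carries a black display towards +x and the recessed tare button.
- tare_top (a point): centre of the top of the red tare button, 11 mm across, at the bottom of a 16 mm wide round hole in the console, 6 mm below the console's top face: too narrow for a finger.
- tare (a joint): travel of the tare button in m: 0 up, 0.004 fully down (then about 5 N, spring return, straight down).
- stylus: stylus, 115 mm long, about 40 g: steel pin 7 mm across from the tip to 50 mm, white round collar 26 mm across from 50 to 55 mm, orange round grip 16 mm across from 55 to 115 mm. Origin: at the tip; z runs up along the stylus to the grip.
- stand: blue block 60 x 60 x 60 mm, fixed, with a 17 mm wide vertical hole 55 mm deep in the middle of its top. The stylus hangs upright in the hole, its collar lying on the block's top, its tip 10 mm above the counter. Origin: centre of the underside.
- jar_a: sweet jar with glass lid, 84 mm across, 142 mm high, a bystander. Origin: centre of the underside.
- jar_b: sweet jar with glass lid, 76 mm across, 127 mm high, a bystander. Origin: centre of the underside.
- scoop: sweet scoop, wooden handle and metal pan, about 170 mm long, 22 mm high, lying on the counter, a bystander. Origin: under its middle; x runs from handle to pan.
Things that resemble listed ones, but are neither listed nor needed, are in the scene too. What is shaped like the cup_S2 but orange or pink is not meant.

How it is judged (in metres and radians):
On the way, in this order (a step that is already met when the one before it is completed fails the run):
1. every cup stands upright on the mat of its size, none nested (x of cup_L1 in the frame of mat_L between -0.015 and 0.015 m and y of cup_L1 in the frame of mat_L between -0.105 and 0.105 m and z of cup_L1 in the frame of mat_L between -0.003 and 0.007 m and angle between each of cup_L1, cup_L2, cup_M1, cup_M2, cup_M3, cup_S1, cup_S2, cup_S3's own z axis and vertical below 0.12 rad and linear speed of each of cup_L1, cup_L2, cup_M1, cup_M2, cup_M3, cup_S1, cup_S2, cup_S3 below 0.03 m/s and x of cup_L2 in the frame of mat_L between -0.015 and 0.015 m and y of cup_L2 in the frame of mat_L between -0.105 and 0.105 m and z of cup_L2 in the frame of mat_L between -0.003 and 0.007 m and x of cup_M1 in the frame of mat_M between -0.015 and 0.015 m and y of cup_M1 in the frame of mat_M between -0.105 and 0.105 m and z of cup_M1 in the frame of mat_M between -0.003 and 0.007 m and x of cup_M2 in the frame of mat_M between -0.015 and 0.015 m and y of cup_M2 in the frame of mat_M between -0.105 and 0.105 m and z of cup_M2 in the frame of mat_M between -0.003 and 0.007 m and x of cup_M3 in the frame of mat_M between -0.015 and 0.015 m and y of cup_M3 in the frame of mat_M between -0.105 and 0.105 m and z of cup_M3 in the frame of mat_M between -0.003 and 0.007 m and x of cup_S1 in the frame of mat_S between -0.015 and 0.015 m and y of cup_S1 in the frame of mat_S between -0.105 and 0.105 m and z of cup_S1 in the frame of mat_S between -0.003 and 0.007 m and x of cup_S2 in the frame of mat_S between -0.015 and 0.015 m and y of cup_S2 in the frame of mat_S between -0.105 and 0.105 m and z of cup_S2 in the frame of mat_S between -0.003 and 0.007 m and x of cup_S3 in the frame of mat_S between -0.015 and 0.015 m and y of cup_S3 in the frame of mat_S between -0.105 and 0.105 m and z of cup_S3 in the frame of mat_S between -0.003 and 0.007 m), for 0.3 s.
2. the tare button is pressed fully down with the stylus tip (value of joint tare above 0.003 m and distance between stylus and tare_top below 0.008 m), for 0.05 s.
At the end, for the whole second after the job is handed in: Every cup present stands upright (0.12 rad) on its mat, centre within 15 mm of the mat's long middle line and 105 mm of its middle along the row; the stylus hangs in its stand (8 mm from the axis, tip 5 to 15 mm above the counter, upright within 0.12 rad); all at rest, button up (all of step 1 and horizontal distance between stylus and stand below 0.008 m and z of stylus in the frame of stand between 0.005 and 0.015 m and angle between stylus's own z axis and vertical below 0.12 rad and linear speed of stylus below 0.03 m/s and value of joint tare below 0.001 m); the robot touches nothing.
It fails at once if a jar or the scoop is pushed more than 30 mm from its place (distance of any of jar_a, jar_b, scoop from where it was at the start of the episode above 0.03 m).
It fails at once if a jar is tipped (angle between any of jar_a, jar_b's own z axis and vertical above 0.4 rad).
Of cup_S1, cup_S2, cup_S3 only 1 to 3 are there at a start; the rules pass over those that are not, and their reading is None.
At some moment in a run one of cup_L1, cup_L2, cup_M3 may be knocked a few centimetres aside while the robot is not near it.
It also fails if it takes over 210 s, if anything falls off the work surface, if the arm or the gripper's body presses on something with over 40 N, if the wrist force passes 120 N, or if a joint passes its speed limit or range.

## Robot

A 7-joint arm with a two-finger parallel gripper is mounted at the origin on the work surface. World frame = base frame: x ahead of the robot, y to its left, z up, the work surface at z = 0. Lengths are in m, angles in degrees, forces in N, time in s.
With the tool pointing down it reaches from about 0.425 to 0.875 m from the base axis. Payload 4.7 kg.
Tool frame: the origin (TCP) lies at the very end of the fingers, on their centre line; the grasp point (between the pads) lies 19 mm behind it (env.grasp_offset is the distance from the TCP to the grasp point, in m); z points along the fingers, y is the line along which they close (so a half turn about z gives the same grasp; the last joint's range is limited). The gripper opens to 87 mm and grips with 3 to 60 N. Pads are 19 mm wide; open, the fingers measure 117 mm over their backs; the gripper's body (75 mm by 190 mm) begins 51 mm behind the grasp point.
Start: joints at [-63.707, 18.392, -4.016, 83.108, 1.295, 78.541, -3.26], TCP at [0.28, 0.587, 0.223] pointing down, gripper open.
Joint ranges: [-163.93, 163.93], [-17.29, 119.83], [-79.2, 71.16], [3.27, 140.29], [-89.18, 269.18], [5.43, 117.66], [-154.24, 154.24]. Speed limits (degrees/s): [147.25, 147.25, 180, 180, 180, 180, 180].

## Interface

Orientations are given as [roll, pitch, yaw] about the fixed x, y, z axes, in that order (R = Rz(yaw) Ry(pitch) Rx(roll)).
In Python, from cell import env gives the robot as it stands. The module is installed in compiled form; this text tells all that it offers.
- The arm moves only by the tool drive_tool, never from a script. Its argument "moves" is one flat list of numbers, 5 for each row, row after row: the shift along the tool's x, y, z in units of 40 mm (1.0 is 40 mm), then the turn about the tool's z in units of 10 degrees (1.0 is 10 degrees), then the finger opening in mm, from 0 to 87. A call has 1 to 5 rows; each row is the pose to reach, as a shift and turn from the pose commanded when the call began, along the tool's axes at that moment; what a row does not reach only later rows make up. A row lasts 1/8 s, in which the tool goes at most 62.5 mm and 10.7 degrees, less where a joint would pass 70% of its speed; a pose out of reach is approached as far as the arm can. A call with a gripper value outside its range is refused whole. The fingers move at their own pace and stop on an object; "squeeze" is the grip in N (left out, the last holds). Time passes only in rows, so rows that repeat a pose let the fingers close. It gives the time, the measured TCP pose, the force, the opening and the grip force at its end, in the units of the state.
- env.get_obs(): the state, without advancing time (a new reading comes with each control period).
- env.read_camera(name): name is "scene" or "top"; returns (picture, depth): 420x560x3 uint8, red, green, blue; 420x560 float32, m along the optical axis (not along the pixel's ray), 0 where there is no reading.
- env.camera_model(name): a dict with "K" (3x3 intrinsics, pixels), "k1" (the pictures are not rectified: a ray, as slopes to the right and down, at radius r is drawn at 1 + k1 r^2 times it, then the intrinsics apply), "rvec" (rotation vector, rad) and "tvec" (3), from world to camera coordinates, as OpenCV has them. Camera axes: x right, y down, z forward; pixel columns grow to the right and rows downward; lengths in m; the calibration is good to about 2 mm. A picture is of the moment at which its call begins. camera_model takes no time and is no camera call.
- env.sign_off(): hands the job in; it is judged then, once.
The state is a dict: "time_s": time; "qpos": joint angles; "joint_velocities": joint speeds; "effort": joint torques, N m; "tool_pos": TCP position; "tool_rot": TCP orientation; "force": force on the tool from outside, world axes, zero at the start; "wrist_torque": the same for the moment, N m; "grip_width": finger opening in m; "grasp_force": force on a finger pad.
Only numpy, scipy, OpenCV 4.12 (cv2) and the standard library are available. Lean on these libraries where they do the work, as an engineer would, in place of code of your own. Each camera call takes 0.05 s, during which the arm holds its last target. There are 200 camera calls.

## Working session

There is one attempt and no reset: what is moved stays moved. The work goes in short steps, Python scripts to look and compute and a tool call to move; the robot and the scene stay as the last step left them, time stands still between calls to the robot, and variables do not carry over. Pictures are saved under pics/ and viewed, at most 14 in all, crops included, and the job is handed in when it is done.

Besides the shell and the picture viewer there is one more tool, called after ">>>" as a command line: name --argument value ..., lists and objects as JSON in quotes. drive_tool: Moves the arm, as the interface text tells. Its arguments: {"type":"object","properties":{"moves":{"type":"array","items":{"type":"number"}},"squeeze":{"type":"number"}},"required":["moves"]}

```bash
mkdir -p pics; cat > h.py <<'E'
import numpy as np, cv2
from scipy.spatial.transform import Rotation as Ro
from cell import env
def cam(n):
    m=env.camera_model(n);R=cv2.Rodrigues(np.array(m["rvec"],float))[0];t=np.array(m["tvec"],float).ravel()
    return np.array(m["K"],float),float(m["k1"]),R,t
def rays(n,uv):
    K,k1,R,t=cam(n);uv=np.atleast_2d(np.asarray(uv,float))
    p=cv2.undistortPoints(uv[:,None,:],K,np.array([k1,0,0,0.]))[:,0]
    return np.c_[p,np.ones(len(p))]
def onplane(n,uv,z):
    K,k1,R,t=cam(n);d=rays(n,uv)@R;c=-R.T@t
    return c+d*((z-c[2])/d[:,2])[:,None]
def cloud(n,depth):
    h,w=depth.shape;K,k1,R,t=cam(n);v,u=np.mgrid[:h,:w]
    r=rays(n,np.c_[u.ravel(),v.ravel()]);P=(r*depth.ravel()[:,None]-t)@R
    return P.reshape(h,w,3)
def shot(n,f=None):
    im,d=env.read_camera(n)
    if f: cv2.imwrite('pics/'+f,im[:,:,::-1])
    return im,d
E
python3 - <<'E'
from h import *
for n in("top","scene"):
    im,d=shot(n,n+"0.png");np.savez(n+"0.npz",im=im,d=d)
    K,k,R,t=cam(n);print(n,-R.T@t,R[2],K[0,0],k)
print(env.get_obs())
E
```

```text
top [0.44797313 0.00459395 1.0981899 ] [ 0.10372252 -0.00946494 -0.99456124] 457.80055699871684 -0.12719626253381164
scene [ 1.04460616 -0.23116837  0.90139868] [-0.49804735  0.22754442 -0.83676303] 411.35854902727567 0.023067570329230836
{'time_s': 0.1, 'qpos': array([-63.70494202,  18.43563673,  -4.01647688,  83.16802996,
         1.2967516 ,  78.54012486,  -3.25889582]), 'joint_velocities': array([-0.03700545, -0.15391938,  0.02523808, -0.19593092, -0.00863612,
        0.01891457, -0.02398307]), 'effort': array([-9.01470139e-04, -4.92573202e+01, -4.06200550e-01, -3.13397133e+01,
       -6.40566065e-02,  3.96245043e-02,  5.04177137e-05]), 'tool_pos': array([0.27953456, 0.58627758, 0.22156064]), 'tool_rot': array([-1.79901541e+02,  6.82684780e-03,  1.54516896e+02]), 'force': array([-0.35231679, -0.45420241,  0.63091439]), 'wrist_torque': array([ 0.01414538,  0.00930603, -0.00030094]), 'grasp_force': 0.0, 'grip_width': 0.08696110355641413}
```

View pics/top0.png

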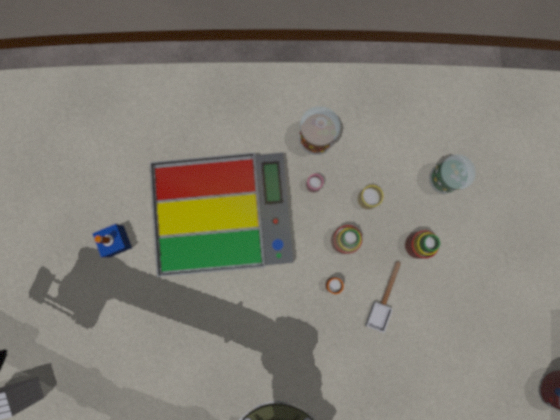

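View pics/scene0.png

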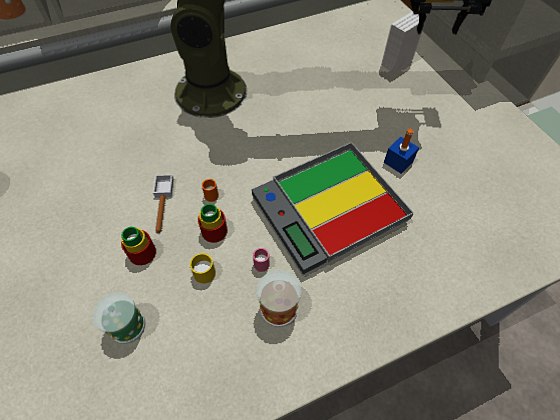

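The top view shows two three-high nests at about (348,239) and (424,244) and a lone yellow cup at (371,196). The orange cup (335,284) and pink cup (315,183) are decoys. The mats run red, yellow, green from top to bottom at x≈205, the red button is at (276,220), and the stand with stylus is at (108,240). The scene view agrees, so there are two small green cups.

```bash
cat >> h.py <<'E'
def hsv(im): return cv2.cvtColor(im,cv2.COLOR_RGB2HSV)
def hue(im,a,b,s=110,v=50):
    H=hsv(im);h=H[...,0].astype(int)
    m=((h>=a)&(h<=b)) if a<=b else ((h>=a)|(h<=b))
    return m&(H[...,1]>s)&(H[...,2]>v)
def circ(p):
    A=np.c_[2*p,np.ones(len(p))];x=np.linalg.lstsq(A,(p**2).sum(1),rcond=None)[0]
    return x[:2],np.sqrt(x[2]+x[0]**2+x[1]**2)
E
python3 - <<'E'
from h import *
D=np.load("top0.npz");im,d=D["im"],D["d"];P=cloud("top",d)
S=np.load("scene0.npz");ims,ds=S["im"],S["d"];Ps=cloud("scene",ds)
for nm,a,b in(("R",172,6),("Y",22,32),("G",45,80)):
    m=hue(im,a,b).astype(np.uint8);m[:,262:]=0;m[:, :150]=0
    c=max(cv2.findContours(m,0,2)[0],key=cv2.contourArea)
    q=onplane("top",c[:,0],0.032);r=cv2.minAreaRect((q[:,:2]*1000).astype(np.float32));print(nm,r, 'z',np.median(P[m>0][:,2]))
H=hsv(im)
# objects above counter on depth: cluster
for n,PP,I in(("top",P,im),("scene",Ps,ims)):
    ok=(PP[...,2]>0.025)&(PP[...,2]<0.16)&(PP[...,0]>0.3)&(PP[...,0]<1)&(abs(PP[...,1])<0.6)
    k,l,st,ce=cv2.connectedComponentsWithStats(ok.astype(np.uint8))
    for i in range(1,k):
        if st[i,4]<40: continue
        q=PP[l==i];zt=np.percentile(q[:,2],97);t=q[q[:,2]>zt-0.006]
        c,r=circ(t[:,:2]);print(n,ce[i].round(),st[i,4],'ztop %.3f'%zt,'mean',t.mean(0)[:2].round(3),'circ',c.round(3),r.round(3))
m=hue(im,105,125).astype(np.uint8)
for c in cv2.findContours(m,0,2)[0]:
    if cv2.contourArea(c)>15: print('blue',cv2.minAreaRect(c))
print('tare top',onplane("top",[[276,220]],.038)); 
for n,I,box in(("top",im,(255,200,295,240)),("scene",ims,(270,200,295,225))):
    m=hue(I,170,8,100,40);k=np.zeros_like(m);k[box[1]:box[3],box[0]:box[2]]=1;v,u=np.nonzero(m&k);print(n,u.mean(),v.mean(),len(u),onplane(n,[[u.mean(),v.mean()]],.038))
for n,I,box in(("top",im,(85,215,135,265)),("scene",ims,(380,110,430,180))):
    m=hue(I,5,18,120,60);k=np.zeros_like(m);k[box[1]:box[3],box[0]:box[2]]=1;m&=k;v,u=np.nonzero(m)
    PP=P if n=="top" else Ps;print('styl',n,len(u),PP[m].round(3)[::max(1,len(u)//12)].tolist())
E
```

```text
R ((639.6494140625, 171.5405731201172), (76.81050109863281, 235.6692352294922), 5.144418716430664) z 0.03165080418959322
Y ((555.9287109375, 164.39541625976562), (77.57129669189453, 237.7079620361328), 5.102085113525391) z 0.03165021572242143
G ((472.6095886230469, 156.5407257080078), (75.29934692382812, 234.57675170898438), 5.2309136390686035) z 0.031764950448225276
top [318. 129.] 1510 ztop 0.137 mean [ 0.748 -0.096] circ [ 0.749 -0.096] 0.009
top [220. 213.] 15329 ztop 0.051 mean [0.573 0.069] circ [0.556 0.143] 0.155
top [454. 174.] 1223 ztop 0.121 mean [ 0.648 -0.414] circ [ 0.648 -0.415] 0.008
top [314. 182.] 170 ztop 0.053 mean [ 0.631 -0.088] circ [ 0.63  -0.088] 0.017
top [371. 196.] 284 ztop 0.058 mean [ 0.597 -0.22 ] circ [ 0.597 -0.221] 0.024
top [110. 240.] 830 ztop 0.124 mean [0.494 0.388] circ [0.494 0.388] 0.006
top [347. 239.] 675 ztop 0.101 mean [ 0.499 -0.162] circ [ 0.499 -0.162] 0.017
top [423. 244.] 738 ztop 0.100 mean [ 0.487 -0.345] circ [ 0.487 -0.343] 0.017
top [335. 285.] 153 ztop 0.054 mean [ 0.392 -0.132] circ [ 0.391 -0.132] 0.017
scene [402. 150.] 685 z
[... 1018 characters left out ...]
.54056345 0.00375307 0.038     ]]
styl top 56 [[0.5, 0.391, 0.122], [0.497, 0.388, 0.129], [0.496, 0.394, 0.124], [0.496, 0.385, 0.124], [0.497, 0.382, 0.103], [0.493, 0.395, 0.122], [0.493, 0.384, 0.126], [0.495, 0.383, 0.101], [0.495, 0.38, 0.082], [0.491, 0.386, 0.128], [0.492, 0.381, 0.111], [0.493, 0.38, 0.089], [0.489, 0.385, 0.129], [0.49, 0.382, 0.101]]
styl scene 105 [[0.487, 0.388, 0.124], [0.493, 0.393, 0.124], [0.497, 0.381, 0.126], [0.495, 0.379, 0.117], [0.503, 0.389, 0.117], [0.492, 0.383, 0.102], [0.498, 0.381, 0.104], [0.502, 0.382, 0.103], [0.503, 0.389, 0.098], [0.497, 0.381, 0.088], [0.501, 0.385, 0.086], [0.494, 0.381, 0.073], [0.499, 0.385, 0.072], [0.502, 0.389, 0.07]]
```

```bash
python3 - <<'E'
from h import *
im=np.load("top0.npz")["im"];a=cv2.resize(im[160:300,280:460],None,fx=4,fy=4,interpolation=cv2.INTER_CUBIC);cv2.imwrite('pics/c1.png',a[:,:,::-1])
E
```

```text
(no output)
```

View pics/c1.png

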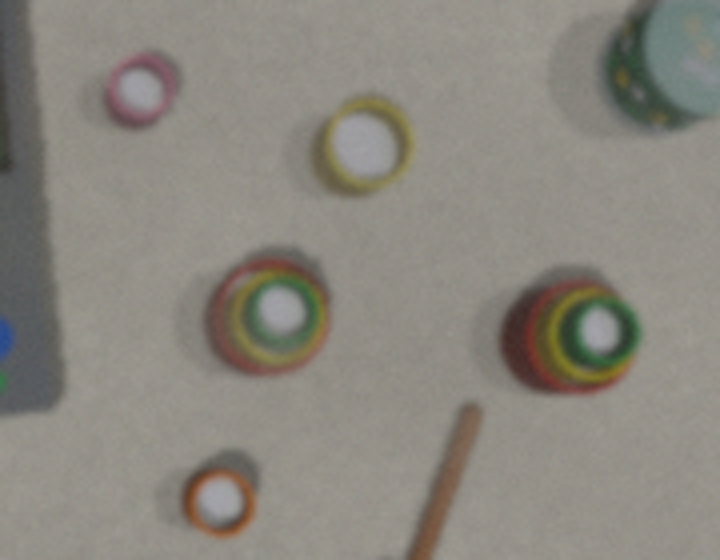

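The crop shows both green cups seated inside yellow inside red, with all three nests upright. Measured: S cups at (0.500,-0.163) and (0.488,-0.344), lone yellow at (0.599,-0.221). The mats are tilted about 5°, so I'll work at tool yaw 95°.

```bash
cat >> h.py <<'E'
def plan(*T,p=None,yaw=None):
    """units from each pose to the next; targets (x,y,z,yaw)"""
    o=env.get_obs();p=np.array(o["tool_pos"]) if p is None else np.array(p);yaw=o["tool_rot"][2] if yaw is None else yaw
    for x,y,z,w in T:
        R=Ro.from_euler('xyz',[180,0,yaw],degrees=True).as_matrix()
        d=R.T@(np.array([x,y,z])-p)/.04;dw=-((w-yaw+180)%360-180)/10
        print(d.round(3),round(dw,2));p=np.array([x,y,z]);yaw=w
u5=np.radians(5.1);MC={'L':(.6396,.1715),'M':(.556,.1644),'S':(.4726,.1565)}
def spot(k,s): c=MC[k];return (c[0]-np.sin(u5)*s,c[1]+np.cos(u5)*s)
E
python3 - <<'E'
from h import *
plan((.52,.30,.22,101.),(.50,-.0,.20,95),(.5,-.1625,.18,95))
E
```

```text
[-8.506 -3.874  0.039] 5.35
[-7.267 -1.922  0.5  ] 0.6
[-4.047 -0.354  0.5  ] 0.0
```

>>> drive_tool --moves '[-8.5,-3.9,0,5.35,70,-8.5,-3.9,0,5.35,70,-8.5,-3.9,0,5.35,70,-8.5,-3.9,0,5.35,70,-8.5,-3.9,0,5.35,70]' --squeeze 15

```text
time_s: 0.72
tool_pos: [0.4809, 0.3451, 0.2223]
tool_rot: [-180.0, -0.0, 100.7]
force: [0.8, 0.9, -1.1]
grip_width: 0.0701
grasp_force: 0.0
```

```bash
python3 - <<'E'
from h import *
plan((.50,-.0,.19,95),(.5,-.1625,.14,95))
E
```

```text
[-8.566 -1.129  0.809] 0.57
[-4.047 -0.354  1.25 ] 0.0
```

>>> drive_tool --moves '[-8.5,-1.1,0.8,0.57,70,-8.5,-1.1,0.8,0.57,70,-8.5,-1.1,0.8,0.57,70,-8.5,-1.1,0.8,0.57,70,-8.5,-1.1,0.8,0.57,70]'

```text
time_s: 1.35
tool_pos: [0.4994, 0.0344, 0.1932]
tool_rot: [180.0, -0.0, 95.3]
force: [0.2, -0.6, 0.9]
grip_width: 0.0697
grasp_force: 0.0
```

>>> drive_tool --moves '[-4.5,-0.3,0.5,0,70,-4.5,-0.3,0.5,0,70,-4.5,-0.3,0.5,0,70,-4.5,-0.3,0.5,0,70,-4.5,-0.3,0.5,0,70]'

```text
time_s: 1.98
tool_pos: [0.5043, -0.1433, 0.1731]
tool_rot: [-180.0, -0.0, 95.3]
force: [0.5, 0.8, 0.8]
grip_width: 0.0702
grasp_force: 0.0
```

```bash
python3 - <<'E'
from h import *
plan((.5,-.1625,.13,95),(.5,-.1625,.083,95))
E
```

```text
[-0.467 -0.151  1.079] 0.03
[ 0.    -0.     1.175] 0.0
```

>>> drive_tool --moves '[-0.47,-0.15,1.0,0.03,70,-0.47,-0.15,1.0,0.03,70,-0.47,-0.15,1.8,0.03,70,-0.47,-0.15,2.25,0.03,70,-0.47,-0.15,2.25,0.03,70]'

```text
time_s: 2.6
tool_pos: [0.4999, -0.1619, 0.083]
tool_rot: [-179.9, -0.0, 95.1]
force: [-0.8, 0.5, 0.8]
grip_width: 0.0701
grasp_force: 0.0
```

>>> drive_tool --moves '[0,0,0,0,32,0,0,0,0,32,0,0,0,0,32,0,0,0,0,32,0,0,0,0,32]' --squeeze 12

```text
time_s: 3.22
tool_pos: [0.5003, -0.1633, 0.0837]
tool_rot: [180.0, -0.0, 95.0]
force: [0.0, -1.2, 1.6]
grip_width: 0.036
grasp_force: 12.0
```

>>> drive_tool --moves '[0,0,-0.5,0,32,0,0,-1.2,0,32,0,0,-2.0,0,32,0,0,-2.8,0,32,0,0,-2.8,0,32]'

```text
time_s: 3.85
tool_pos: [0.502, -0.1637, 0.198]
tool_rot: [179.7, 0.0, 95.0]
force: [0.7, -0.2, -0.9]
grip_width: 0.0365
grasp_force: 12.0
```

```bash
python3 - <<'E'
from h import *
shot("scene","s1.png");x,y=spot('S',-.055)
plan((x,y,.19,95.1),(x,y,.068,95.1))
x,y=spot('S',.055);print(x,y)
E
```

```text
[ 6.653e+00 -3.000e-03  1.570e-01] -0.01
[ 0.   -0.    3.05] -0.0
0.46771081367234574 0.2112822585975923
```

View pics/s1.png

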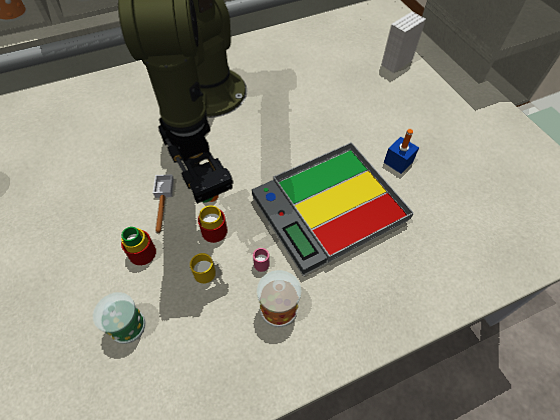

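The grasp worked: nest A at (211,222) now shows only yellow in red, and the green cup is in the gripper. Next I place it on the green mat.

>>> drive_tool --moves '[1.5,0,0.1,0,32,3,0,0.1,0,32,4.5,0,0.1,0,32,5.8,0,0.15,0,32,6.65,0,0.15,0,32]'

```text
time_s: 4.53
tool_pos: [0.4753, 0.1045, 0.1878]
tool_rot: [-179.8, 0.0, 95.2]
force: [1.0, 0.6, -0.6]
grip_width: 0.0364
grasp_force: 12.0
```

>>> drive_tool --moves '[0,0,1,0,32,0,0,2,0,32,0,0,2.6,0,32,0,0,2.9,0,32,0,0,2.9,0,32]'

```text
time_s: 5.15
tool_pos: [0.4762, 0.1014, 0.0725]
tool_rot: [-179.9, 0.0, 95.0]
force: [1.2, -0.7, 1.4]
grip_width: 0.0364
grasp_force: 12.0
```

```bash
python3 - <<'E'
from h import *
shot("scene","s2.png");x,y=spot('S',-.055)
plan((x,y,.068,95.1))
im=cv2.imread('pics/s2.png')[130:280,230:430];cv2.imwrite('pics/s2c.png',cv2.resize(im,None,fx=3,fy=3))
E
```

```text
[0.    0.011 0.138] -0.01
```

View pics/s2c.png

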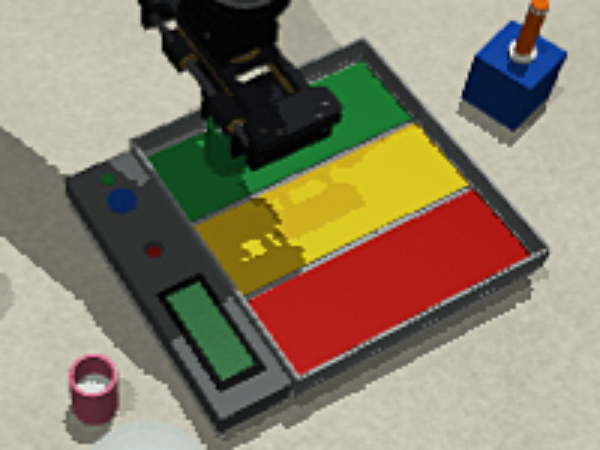

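The cup hangs just above the green mat, close to its console end. I'll lower, release, lift and measure.

>>> drive_tool --moves '[0,0,0.08,0,32,0,0,0.13,0,32,0,0,0.13,0,32]'

```text
time_s: 5.58
tool_pos: [0.4772, 0.1018, 0.0686]
tool_rot: [180.0, -0.0, 95.0]
force: [0.4, 0.9, 0.2]
grip_width: 0.0365
grasp_force: 12.0
```

>>> drive_tool --moves '[0,0,0,0,56,0,0,0,0,56,0,0,-1,0,56,0,0,-2,0,56,0,0,-2.8,0,56]'

```text
time_s: 6.2
tool_pos: [0.4774, 0.1018, 0.1821]
tool_rot: [179.9, -0.0, 95.0]
force: [0.3, 1.1, -0.4]
grip_width: 0.0556
grasp_force: 0.0
```

```bash
cat >> h.py <<'E'
def find(verbose=True):
    """cups by colour+depth in the scene camera and top: clusters of rim points"""
    out=[]
    for n in("top","scene"):
        im,d=env.read_camera(n);P=cloud(n,d)
        for nm,a,b,lo,hi,r0 in(("S",45,85,.049,.106,.0175),("M",20,34,.052,.094,.0245),("L",172,6,.055,.098,.031)):
            m=hue(im,a,b,70,25)&(P[...,2]>lo)&(P[...,2]<hi)&(P[...,0]>.3)&(P[...,0]<.75)
            m=cv2.morphologyEx(m.astype(np.uint8),cv2.MORPH_CLOSE,np.ones((3,3)))
            k,l,st,ce=cv2.connectedComponentsWithStats(m)
            for i in range(1,k):
                if st[i,4]<12: continue
                q=P[(l==i)];q=q[(q[:,2]>lo)&(q[:,2]<hi)];zt=np.percentile(q[:,2],90);q=q[q[:,2]>zt-.007];
                if len(q)<8: continue
                c,r=circ(q[:,:2])
                if abs(r-r0)>.006: continue
                mm=np.array(c)-MC[nm];s=-np.sin(u5)*mm[0]+np.cos(u5)*mm[1];t=np.cos(u5)*mm[0]+np.sin(u5)*mm[1]
                print(n,nm,'c',np.round(c,4),'r %.4f zt %.3f n %d'%(r,zt,len(q)),'mat s %.3f t %.3f'%(s,t) if abs(s)<.13 and abs(t)<.05 else '')
E
python3 - <<'E'
from h import *
find();plan((.5,-.163,.13,95.1))
E
```

```text
top S c [ 0.4864 -0.3422] r 0.0171 zt 0.101 n 60 
top M c [ 0.5967 -0.2209] r 0.0242 zt 0.057 n 98 
top M c [ 0.4973 -0.1617] r 0.0240 zt 0.082 n 108 
top M c [ 0.4853 -0.3422] r 0.0241 zt 0.080 n 90 
top L c [ 0.4978 -0.161 ] r 0.0313 zt 0.062 n 72 
top L c [ 0.4847 -0.3415] r 0.0313 zt 0.062 n 76 
scene S c [0.4787 0.102 ] r 0.0172 zt 0.084 n 84 mat s -0.055 t 0.001
scene S c [ 0.4887 -0.3443] r 0.0171 zt 0.100 n 105 
scene M c [ 0.4989 -0.1625] r 0.0241 zt 0.080 n 128 
scene M c [ 0.4874 -0.3429] r 0.0238 zt 0.080 n 103 
scene M c [ 0.5997 -0.2209] r 0.0241 zt 0.058 n 127 
scene L c [ 0.4997 -0.162 ] r 0.0309 zt 0.061 n 90 
scene L c [ 0.4868 -0.3428] r 0.0309 zt 0.062 n 100 
[-6.655 -0.071  1.357] -0.01
```

The first green cup stands at s=-55, t=+1 mm. Next is the yellow cup of nest A at (0.498,-0.162).

>>> drive_tool --moves '[-1.5,0,0,0,74,-3,-0.1,0,0,74,-4.5,-0.1,0.2,0,74,-5.8,-0.1,0.6,0,74,-6.65,-0.1,0.8,0,74]'

```text
time_s: 6.92
tool_pos: [0.4951, -0.1664, 0.147]
tool_rot: [-179.9, 0.0, 94.8]
force: [0.3, 0.7, 0.2]
grip_width: 0.074
grasp_force: 0.0
```

>>> drive_tool --moves '[0,0,0.5,0,74,0,0,1.2,0,74,0,0,1.8,0,74,0,0,2.1,0,74,0,0,2.1,0,74]'

```text
time_s: 7.55
tool_pos: [0.4956, -0.1635, 0.0635]
tool_rot: [-179.9, -0.0, 95.0]
force: [-0.9, 0.6, 0.5]
grip_width: 0.0741
grasp_force: 0.0
```

```bash
python3 - <<'E'
from h import *
plan((.498,-.162,.063,95.1))
E
```

```text
[0.031 0.064 0.011] -0.01
```

>>> drive_tool --moves '[0.03,0.06,0,0,44,0.03,0.06,0,0,44,0.03,0.06,0,0,44,0.03,0.06,0,0,44,0.03,0.06,0,0,44]' --squeeze 14

```text
time_s: 8.18
tool_pos: [0.499, -0.1622, 0.0648]
tool_rot: [180.0, -0.0, 95.0]
force: [-1.1, 0.6, 4.1]
grip_width: 0.0507
grasp_force: 14.0
```

>>> drive_tool --moves '[0,0,-0.5,0,44,0,0,-1.2,0,44,0,0,-2.2,0,44,0,0,-3.2,0,44,0,0,-3.2,0,44]'

```text
time_s: 8.8
tool_pos: [0.5006, -0.1628, 0.1953]
tool_rot: [179.6, 0.0, 95.0]
force: [-0.1, 0.4, -0.8]
grip_width: 0.0507
grasp_force: 14.0
```

```bash
python3 - <<'E'
from h import *
x,y=spot('M',-.075);plan((x,y,.185,95.1),(x,y,.073,95.1))
E
```

```text
[6.153 2.098 0.257] -0.01
[ 0.  -0.   2.8] -0.0
```

>>> drive_tool --moves '[1.4,0.5,0.1,0,44,2.8,1,0.2,0,44,4.2,1.5,0.25,0,44,5.5,2,0.25,0,44,6.15,2.1,0.25,0,44]'

```text
time_s: 9.43
tool_pos: [0.5601, 0.0944, 0.1802]
tool_rot: [-179.9, -0.0, 95.3]
force: [0.2, -0.7, -0.7]
grip_width: 0.0504
grasp_force: 14.0
```

>>> drive_tool --moves '[0,0,0.5,0,44,0,0,1.5,0,44,0,0,2.3,0,44,0,0,2.6,0,44,0,0,2.6,0,44]'

```text
time_s: 10.05
tool_pos: [0.56, 0.0899, 0.0773]
tool_rot: [-179.9, 0.0, 95.0]
force: [-0.2, -0.1, -0.4]
grip_width: 0.05
grasp_force: 14.0
```

```bash
python3 - <<'E'
from h import *
x,y=spot('M',-.075);plan((x,y,.072,95.1))
E
```

```text
[-0.012  0.066  0.133] -0.01
```

>>> drive_tool --moves '[0,0.06,0.08,0,44,0,0.06,0.13,0,44,0,0.06,0.13,0,44]'

```text
time_s: 10.42
tool_pos: [0.5635, 0.0905, 0.0736]
tool_rot: [180.0, -0.0, 95.0]
force: [-0.0, -0.6, 0.2]
grip_width: 0.051
grasp_force: 14.0
```

>>> drive_tool --moves '[0,0,0,0,66,0,0,0,0,66,0,0,-1,0,66,0,0,-2,0,66,0,0,-2.7,0,66]'

```text
time_s: 11.05
tool_pos: [0.5638, 0.0905, 0.1833]
tool_rot: [179.9, -0.0, 95.0]
force: [0.2, -0.7, 0.2]
grip_width: 0.0659
grasp_force: 0.0
```

```bash
python3 - <<'E'
from h import *
find();plan((.499,-.162,.13,95.1))
E
```

```text
top S c [ 0.4863 -0.3422] r 0.0170 zt 0.100 n 59 
top M c [ 0.5968 -0.2207] r 0.0242 zt 0.058 n 92 
top M c [ 0.4854 -0.3423] r 0.0242 zt 0.081 n 86 
top L c [ 0.4977 -0.1608] r 0.0313 zt 0.062 n 126 
top L c [ 0.4849 -0.3415] r 0.0314 zt 0.062 n 73 
scene S c [0.4788 0.102 ] r 0.0173 zt 0.084 n 86 mat s -0.055 t 0.001
scene S c [ 0.4886 -0.3445] r 0.0169 zt 0.101 n 104 
scene M c [0.5655 0.0894] r 0.0241 zt 0.088 n 125 mat s -0.076 t 0.003
scene M c [ 0.4874 -0.3429] r 0.0238 zt 0.081 n 97 
scene M c [ 0.5997 -0.2208] r 0.0240 zt 0.057 n 124 
scene L c [ 0.4995 -0.1617] r 0.0310 zt 0.062 n 145 
scene L c [ 0.487 -0.343] r 0.0307 zt 0.062 n 101 
[-6.15  -2.207  1.374] -0.01
```

M1 stands at s=-76, t=+3 mm. Now the large cup of nest A.

>>> drive_tool --moves '[-1.4,-0.5,0,0,87,-2.8,-1,0,0,87,-4.2,-1.5,0.2,0,87,-5.5,-2.1,0.6,0,87,-6.15,-2.2,1.0,0,87]'

```text
time_s: 11.78
tool_pos: [0.4947, -0.1658, 0.1401]
tool_rot: [-180.0, -0.0, 94.7]
force: [1.9, 0.8, -0.0]
grip_width: 0.0871
grasp_force: 0.0
```

>>> drive_tool --moves '[0,0,0.2,0,87,0,0,0.9,0,87,0,0,1.7,0,87,0,0,2.6,0,87,0,0,2.6,0,87]'

```text
time_s: 12.4
tool_pos: [0.4946, -0.1601, 0.0344]
tool_rot: [-179.6, -0.1, 95.1]
force: [0.3, 0.4, 0.7]
grip_width: 0.0872
grasp_force: 0.0
```

```bash
python3 - <<'E'
from h import *
plan((.499,-.1615,.036,95.1))
E
```

```text
[-0.045  0.106 -0.041] 0.0
```

>>> drive_tool --moves '[-0.04,0.1,-0.04,0,58,-0.04,0.1,-0.04,0,58,-0.04,0.1,-0.04,0,58,-0.04,0.1,-0.04,0,58,-0.04,0.1,-0.04,0,58]' --squeeze 16

```text
time_s: 13.02
tool_pos: [0.502, -0.1637, 0.0399]
tool_rot: [179.9, -0.0, 95.0]
force: [-0.2, 0.9, 5.4]
grip_width: 0.0659
grasp_force: 16.0
```

>>> drive_tool --moves '[0,0,-0.5,0,58,0,0,-1.5,0,58,0,0,-2.6,0,58,0,0,-3.8,0,58,0,0,-3.8,0,58]'

```text
time_s: 13.65
tool_pos: [0.5036, -0.1643, 0.1947]
tool_rot: [179.5, 0.0, 95.0]
force: [-0.0, -0.3, -1.4]
grip_width: 0.0657
grasp_force: 16.0
```

```bash
python3 - <<'E'
from h import *
x,y=spot('L',-.055);plan((x,y,.18,95.1),(x,y,.070,95.1))
E
```

```text
[6.692 4.121 0.367] -0.01
[ 0.   -0.    2.75] -0.0
```

>>> drive_tool --moves '[1.2,0.8,0.1,0,58,2.5,1.6,0.2,0,58,3.8,2.4,0.3,0,58,5.1,3.2,0.3,0,58,6.2,3.9,0.3,0,58]'

```text
time_s: 14.28
tool_pos: [0.6347, 0.0998, 0.1769]
tool_rot: [-179.9, -0.0, 95.1]
force: [0.9, -0.6, -1.6]
grip_width: 0.0655
grasp_force: 16.0
```

>>> drive_tool --moves '[0.49,0.22,0,0,58,0.49,0.22,0.6,0,58,0.49,0.22,1.6,0,58,0.49,0.22,2.4,0,58,0.49,0.22,2.55,0,58]'

```text
time_s: 14.9
tool_pos: [0.6392, 0.1157, 0.0734]
tool_rot: [-179.6, 0.1, 94.9]
force: [0.6, -0.4, -1.7]
grip_width: 0.0656
grasp_force: 16.0
```

```bash
python3 - <<'E'
from h import *
x,y=spot('L',-.055);plan((x,y,.071,95.1))
E
```

```text
[0.013 0.134 0.061] -0.02
```

>>> drive_tool --moves '[0,0.12,0,0,58,0,0.12,0.05,0,58,0,0.12,0.07,0,58,0,0.12,0.07,0,58]'

```text
time_s: 15.4
tool_pos: [0.647, 0.118, 0.0746]
tool_rot: [179.9, -0.0, 95.0]
force: [0.8, 0.5, 0.2]
grip_width: 0.0658
grasp_force: 16.0
```

>>> drive_tool --moves '[0,0,0,0,76,0,0,0,0,76,0,0,-1,0,76,0,0,-2,0,76,0,0,-2.7,0,76]'

```text
time_s: 16.02
tool_pos: [0.6473, 0.1178, 0.1842]
tool_rot: [179.9, -0.0, 95.0]
force: [-0.4, 1.2, -0.6]
grip_width: 0.0763
grasp_force: 0.0
```

```bash
python3 - <<'E'
from h import *
find();plan((.598,-.1,.18,95.1),(.488,-.344,.17,95.1))
E
```

```text
top S c [ 0.4863 -0.342 ] r 0.0171 zt 0.101 n 59 
top S c [0.4776 0.1012] r 0.0172 zt 0.086 n 64 mat s -0.056 t 0.000
top M c [ 0.5969 -0.2208] r 0.0242 zt 0.057 n 87 
top M c [0.5622 0.0886] r 0.0240 zt 0.089 n 102 mat s -0.076 t -0.001
top M c [ 0.4854 -0.3423] r 0.0242 zt 0.081 n 90 
top L c [0.6462 0.113 ] r 0.0253 zt 0.094 n 25 mat s -0.059 t 0.001
top L c [ 0.4847 -0.3413] r 0.0313 zt 0.062 n 75 
scene S c [0.4787 0.1017] r 0.0172 zt 0.084 n 86 mat s -0.055 t 0.001
scene S c [ 0.4886 -0.3443] r 0.0170 zt 0.100 n 101 
scene M c [0.5657 0.0895] r 0.0240 zt 0.088 n 139 mat s -0.075 t 0.003
scene M c [ 0.4873 -0.3428] r 0.0238 zt 0.080 n 95 
scene M c [ 0.5997 -0.2209] r 0.0241 zt 0.058 n 124 
scene L c [0.6485 0.1199] r 0.0309 zt 0.093 n 182 mat s -0.052 t 0.004
scene L c [ 0.4865 -0.3429] r 0.0310 zt 0.062 n 94 
[-5.319 -1.746  0.155] -0.01
[-5.831 -3.281  0.25 ] -0.0
```

All three placed cups are standing. Now the green cup of nest B.

>>> drive_tool --moves '[-1.3,-0.6,0,0,70,-2.6,-1.2,0,0,70,-4,-1.8,0,0,70,-5.3,-2.4,0,0,70,-6.6,-3,0,0,70]'

```text
time_s: 16.75
tool_pos: [0.5489, -0.1571, 0.181]
tool_rot: [-180.0, -0.0, 95.0]
force: [0.8, -0.5, 0.1]
grip_width: 0.07
grasp_force: 0.0
```

>>> drive_tool --moves '[-1.3,-0.6,0,0,70,-2.6,-1.2,0.2,0,70,-3.8,-1.8,0.5,0,70,-4.5,-2,0.8,0,70,-4.5,-2,1.0,0,70]'

```text
time_s: 17.38
tool_pos: [0.4839, -0.3446, 0.1405]
tool_rot: [-179.9, 0.0, 94.7]
force: [0.2, -0.3, 0.6]
grip_width: 0.07
grasp_force: 0.0
```

```bash
python3 - <<'E'
from h import *
plan((.4878,-.3433,.083,95.1))
E
```

```text
[0.023 0.1   1.437] -0.04
```

>>> drive_tool --moves '[0.02,0.05,0.3,0,70,0.02,0.05,0.9,0,70,0.02,0.05,1.4,0,70,0.02,0.05,1.4,0,70,0.02,0.05,1.4,0,70]'

```text
time_s: 18.0
tool_pos: [0.4887, -0.3408, 0.0864]
tool_rot: [180.0, 0.0, 95.0]
force: [0.8, -0.6, -0.1]
grip_width: 0.0699
grasp_force: 0.0
```

>>> drive_tool --moves '[0,0,0,0,32,0,0,0,0,32,0,0,0,0,32,0,0,0,0,32,0,0,0,0,32]' --squeeze 12

```text
time_s: 18.62
tool_pos: [0.4881, -0.3411, 0.086]
tool_rot: [180.0, 0.0, 95.0]
force: [0.1, 0.4, 0.5]
grip_width: 0.0363
grasp_force: 12.0
```

>>> drive_tool --moves '[0,0,-0.5,0,32,0,0,-1.2,0,32,0,0,-2.0,0,32,0,0,-2.8,0,32,0,0,-2.8,0,32]'

```text
time_s: 19.25
tool_pos: [0.4897, -0.3425, 0.2021]
tool_rot: [179.7, 0.2, 95.0]
force: [-0.4, 1.0, -0.5]
grip_width: 0.0364
grasp_force: 12.0
```

```bash
python3 - <<'E'
from h import *
x,y=spot('S',.055);plan((x,y,.19,95.1),(x,y,.07,95.1))
E
```

```text
[13.839  0.658  0.302] -0.01
[ 0. -0.  3.] -0.0
```

>>> drive_tool --moves '[1.5,0.1,0,0,32,3,0.2,0,0,32,4.5,0.3,0,0,32,6,0.3,0,0,32,7.4,0.3,0,0,32]'

```text
time_s: 19.88
tool_pos: [0.4735, -0.0429, 0.198]
tool_rot: [180.0, -0.0, 95.0]
force: [1.1, 0.2, -0.3]
grip_width: 0.0361
grasp_force: 12.0
```

>>> drive_tool --moves '[1.5,0.1,0,0,32,3,0.2,0,0,32,4.5,0.3,0,0,32,5.7,0.3,0,0,32,6.4,0.3,0.3,0,32]'

```text
time_s: 20.5
tool_pos: [0.4633, 0.2142, 0.1863]
tool_rot: [179.9, -0.1, 95.2]
force: [-0.4, -0.1, -0.5]
grip_width: 0.0366
grasp_force: 12.0
```

>>> drive_tool --moves '[0,0,0.8,0,32,0,0,1.8,0,32,0,0,2.5,0,32,0,0,2.8,0,32,0,0,2.8,0,32]'

```text
time_s: 21.12
tool_pos: [0.4635, 0.2107, 0.0736]
tool_rot: [-179.9, 0.0, 95.0]
force: [-0.2, 1.3, 0.4]
grip_width: 0.0366
grasp_force: 12.0
```

```bash
python3 - <<'E'
from h import *
x,y=spot('S',.055);plan((x,y,.0705,95.1))
E
```

```text
[0.004 0.106 0.078] -0.01
```

>>> drive_tool --moves '[0,0.08,0,0,32,0,0.08,0.06,0,32,0,0.08,0.08,0,32,0,0.08,0.08,0,32]'

```text
time_s: 21.62
tool_pos: [0.467, 0.2113, 0.0709]
tool_rot: [180.0, -0.0, 95.0]
force: [0.1, 0.1, 0.4]
grip_width: 0.0363
grasp_force: 12.0
```

>>> drive_tool --moves '[0,0,0,0,56,0,0,0,0,56,0,0,-1,0,56,0,0,-2,0,56,0,0,-2.8,0,56]'

```text
time_s: 22.25
tool_pos: [0.4674, 0.2114, 0.1846]
tool_rot: [179.9, -0.0, 95.0]
force: [0.1, 0.2, -0.2]
grip_width: 0.0557
grasp_force: 0.0
```

```bash
python3 - <<'E'
from h import *
find();plan((.4865,-.343,.15,95.1))
E
```

```text
top S c [0.4775 0.1011] r 0.0174 zt 0.086 n 69 mat s -0.056 t -0.000
top S c [0.4676 0.2076] r 0.0172 zt 0.084 n 43 mat s 0.051 t -0.000
top M c [ 0.5967 -0.2207] r 0.0242 zt 0.058 n 88 
top M c [0.5623 0.0887] r 0.0241 zt 0.089 n 122 mat s -0.076 t -0.000
top M c [ 0.4855 -0.3421] r 0.0242 zt 0.081 n 122 
top L c [0.6452 0.1194] r 0.0312 zt 0.093 n 158 mat s -0.052 t 0.001
top L c [ 0.4847 -0.3413] r 0.0311 zt 0.062 n 75 
scene S c [0.4694 0.2079] r 0.0170 zt 0.084 n 89 mat s 0.051 t 0.001
scene S c [0.4786 0.1022] r 0.0172 zt 0.083 n 89 mat s -0.055 t 0.001
scene M c [0.5656 0.0894] r 0.0240 zt 0.088 n 127 mat s -0.076 t 0.003
scene M c [ 0.4872 -0.343 ] r 0.0240 zt 0.080 n 157 
scene M c [ 0.5997 -0.2207] r 0.0240 zt 0.058 n 122 
scene L c [0.6485 0.1201] r 0.0310 zt 0.092 n 182 mat s -0.052 t 0.004
scene L c [ 0.4867 -0.3428] r 0.0309 zt 0.062 n 100 
[-13.871  -0.785   0.921] -0.01
```

Both green cups stand. Now the yellow cup of nest B.

>>> drive_tool --moves '[-1.5,-0.1,0,0,74,-3,-0.2,0,0,74,-4.5,-0.3,0,0,74,-6,-0.4,0,0,74,-7.4,-0.5,0,0,74]'

```text
time_s: 22.98
tool_pos: [0.4723, -0.0873, 0.1821]
tool_rot: [-180.0, -0.0, 95.0]
force: [1.3, 0.5, -0.2]
grip_width: 0.074
grasp_force: 0.0
```

>>> drive_tool --moves '[-1.5,-0.1,0,0,74,-3,-0.2,0.2,0,74,-4.5,-0.3,0.5,0,74,-5.7,-0.3,0.8,0,74,-6.45,-0.3,0.9,0,74]'

```text
time_s: 23.6
tool_pos: [0.4821, -0.3458, 0.145]
tool_rot: [-179.8, 0.0, 94.9]
force: [0.3, 0.2, 0.3]
grip_width: 0.0743
grasp_force: 0.0
```

```bash
python3 - <<'E'
from h import *
plan((.4865,-.343,.064,95.1))
E
```

```text
[0.059 0.116 2.024] -0.02
```

>>> drive_tool --moves '[0,0.05,0.4,0,74,0,0.05,1.1,0,74,0,0.05,1.8,0,74,0,0.05,2.0,0,74,0,0.05,2.0,0,74]'

```text
time_s: 24.22
tool_pos: [0.4855, -0.3422, 0.0662]
tool_rot: [-179.9, -0.1, 95.1]
force: [-0.7, -0.4, 0.2]
grip_width: 0.0739
grasp_force: 0.0
```

>>> drive_tool --moves '[0,0,0,0,44,0,0,0,0,44,0,0,0,0,44,0,0,0,0,44,0,0,0,0,44]' --squeeze 14

```text
time_s: 24.85
tool_pos: [0.4859, -0.3434, 0.0673]
tool_rot: [179.9, 0.0, 95.0]
force: [-0.8, 0.8, 4.0]
grip_width: 0.051
grasp_force: 14.0
```

>>> drive_tool --moves '[0,0,-0.5,0,44,0,0,-1.2,0,44,0,0,-2.2,0,44,0,0,-3.2,0,44,0,0,-3.2,0,44]'

```text
time_s: 25.48
tool_pos: [0.4871, -0.345, 0.1992]
tool_rot: [179.6, 0.2, 95.0]
force: [1.0, -0.4, -1.1]
grip_width: 0.051
grasp_force: 14.0
```

```bash
python3 - <<'E'
from h import *
x,y=spot('M',0.075);plan((x,y,.19,95.1),(x,y,.073,95.1))
E
```

```text
[14.411  2.819  0.229] -0.01
[ 0.    -0.     2.925] -0.0
```

>>> drive_tool --moves '[1.5,0.3,0,0,44,3,0.6,0,0,44,4.5,0.9,0,0,44,6,1.2,0,0,44,7.4,1.45,0,0,44]'

```text
time_s: 26.1
tool_pos: [0.5169, -0.0409, 0.1944]
tool_rot: [-180.0, -0.0, 95.1]
force: [-0.1, 0.1, -0.6]
grip_width: 0.0514
grasp_force: 14.0
```

>>> drive_tool --moves '[1.5,0.3,0,0,44,3,0.6,0,0,44,4.5,0.9,0,0,44,6,1.2,0,0,44,7,1.4,0.2,0,44]'

```text
time_s: 26.72
tool_pos: [0.5481, 0.2443, 0.1864]
tool_rot: [-180.0, -0.0, 95.2]
force: [0.9, -0.7, -1.0]
grip_width: 0.0514
grasp_force: 14.0
```

>>> drive_tool --moves '[0,0,0.8,0,44,0,0,1.8,0,44,0,0,2.5,0,44,0,0,2.8,0,44,0,0,2.8,0,44]'

```text
time_s: 27.35
tool_pos: [0.5484, 0.2403, 0.0744]
tool_rot: [-179.9, 0.0, 95.0]
force: [1.0, -1.1, 0.0]
grip_width: 0.051
grasp_force: 14.0
```

```bash
python3 - <<'E'
from h import *
x,y=spot('M',0.075);plan((x,y,.0745,95.1))
E
```

```text
[-0.031  0.022 -0.002] -0.01
```

>>> drive_tool --moves '[0,0,0,0,44,0,0,0.03,0,44,0,0,0.03,0,44]'

```text
time_s: 27.72
tool_pos: [0.5489, 0.2406, 0.0737]
tool_rot: [180.0, -0.0, 95.0]
force: [-0.7, 0.2, -0.1]
grip_width: 0.0512
grasp_force: 14.0
```

>>> drive_tool --moves '[0,0,0,0,66,0,0,0,0,66,0,0,-1,0,66,0,0,-2,0,66,0,0,-2.7,0,66]'

```text
time_s: 28.35
tool_pos: [0.5494, 0.2407, 0.1837]
tool_rot: [179.9, -0.1, 95.0]
force: [-0.0, 0.6, -0.4]
grip_width: 0.0663
grasp_force: 0.0
```

```bash
python3 - <<'E'
from h import *
find();plan((.486,-.3428,.14,95.1))
E
```

```text
top S c [0.4775 0.1011] r 0.0175 zt 0.086 n 67 mat s -0.056 t -0.000
top S c [0.4676 0.2084] r 0.0175 zt 0.085 n 81 mat s 0.052 t -0.000
top M c [ 0.5969 -0.2207] r 0.0242 zt 0.057 n 95 
top M c [0.5623 0.0886] r 0.0240 zt 0.089 n 124 mat s -0.076 t -0.000
top M c [0.5487 0.2398] r 0.0232 zt 0.089 n 58 mat s 0.076 t -0.001
top M c [0.5498 0.2411] r 0.0222 zt 0.089 n 17 mat s 0.077 t 0.001
top L c [0.6454 0.1194] r 0.0312 zt 0.093 n 157 mat s -0.052 t 0.001
top L c [ 0.4848 -0.3413] r 0.0312 zt 0.062 n 131 
scene S c [0.4695 0.2081] r 0.0169 zt 0.084 n 82 mat s 0.052 t 0.002
scene S c [0.4784 0.1022] r 0.0174 zt 0.084 n 85 mat s -0.055 t 0.001
scene M c [0.5509 0.2402] r 0.0241 zt 0.088 n 122 mat s 0.076 t 0.002
scene M c [0.5655 0.0895] r 0.0240 zt 0.088 n 125 mat s -0.075 t 0.003
scene M c [ 0.5997 -0.2209] r 0.0240 zt 0.058 n 124 
scene L c [0.6484 0.1199] r 0.0309 zt 0.092 n 181 mat s -0.052 t 0.004
scene L c [ 0.4866 -0.3428] r 0.0308 zt 0.062 n 159 
[-14.408  -2.893   1.138] -0.01
```

M2 stands at s=+76. Now the large cup of nest B.

>>> drive_tool --moves '[-1.5,-0.3,0,0,87,-3,-0.6,0,0,87,-4.5,-0.9,0,0,87,-6,-1.2,0,0,87,-7.4,-1.5,0,0,87]'

```text
time_s: 29.08
tool_pos: [0.5139, -0.0617, 0.1807]
tool_rot: [-180.0, -0.0, 95.0]
force: [1.0, -0.4, 0.6]
grip_width: 0.0868
grasp_force: 0.0
```

>>> drive_tool --moves '[-1.5,-0.3,0,0,87,-3,-0.6,0.2,0,87,-4.5,-0.9,0.5,0,87,-6,-1.2,0.8,0,87,-6.98,-1.35,1,0,87]'

```text
time_s: 29.7
tool_pos: [0.4835, -0.3454, 0.1401]
tool_rot: [-179.9, 0.0, 94.8]
force: [0.6, 0.0, 0.9]
grip_width: 0.087
grasp_force: 0.0
```

```bash
python3 - <<'E'
from h import *
plan((.486,-.3425,.036,95.1))
E
```

```text
[0.067 0.069 2.603] -0.03
```

>>> drive_tool --moves '[0,0.03,0.4,0,87,0,0.03,1.2,0,87,0,0.03,2.0,0,87,0,0.03,2.55,0,87,0,0.03,2.55,0,87]'

```text
time_s: 30.32
tool_pos: [0.4856, -0.3406, 0.0374]
tool_rot: [-179.8, -0.1, 95.1]
force: [0.8, -0.3, -0.1]
grip_width: 0.0871
grasp_force: 0.0
```

>>> drive_tool --moves '[0,0,0,0,58,0,0,0,0,58,0,0,0,0,58,0,0,0,0,58,0,0,0,0,58]' --squeeze 16

```text
time_s: 30.95
tool_pos: [0.4872, -0.3427, 0.0405]
tool_rot: [179.9, 0.0, 95.0]
force: [-0.9, -0.2, 5.9]
grip_width: 0.0668
grasp_force: 16.0
```

>>> drive_tool --moves '[0,0,-0.5,0,58,0,0,-1.5,0,58,0,0,-2.6,0,58,0,0,-3.8,0,58,0,0,-3.8,0,58]'

```text
time_s: 31.58
tool_pos: [0.4886, -0.3443, 0.1967]
tool_rot: [179.6, 0.2, 95.0]
force: [0.3, -0.9, -1.3]
grip_width: 0.0664
grasp_force: 16.0
```

```bash
python3 - <<'E'
from h import *
x,y=spot('L',0.055);plan((x,y,.19,95.1),(x,y,.073,95.1))
E
```

```text
[13.892  4.879  0.166] -0.01
[ 0.    -0.     2.925] -0.0
```

>>> drive_tool --moves '[1.4,0.5,0,0,58,2.8,1,0,0,58,4.2,1.5,0,0,58,5.6,2,0,0,58,7,2.45,0,0,58]'

```text
time_s: 32.2
tool_pos: [0.5596, -0.0528, 0.1912]
tool_rot: [-180.0, -0.0, 95.0]
force: [1.1, -0.6, -0.2]
grip_width: 0.0669
grasp_force: 16.0
```

>>> drive_tool --moves '[1.4,0.5,0,0,58,2.8,1,0,0,58,4.2,1.5,0,0,58,5.6,2,0,0,58,6.89,2.45,0,0,58]'

```text
time_s: 32.83
tool_pos: [0.633, 0.2306, 0.1907]
tool_rot: [-179.9, 0.0, 95.1]
force: [0.7, -0.7, -1.0]
grip_width: 0.0667
grasp_force: 16.0
```

>>> drive_tool --moves '[0,0,0.8,0,58,0,0,1.8,0,58,0,0,2.6,0,58,0,0,2.9,0,58,0,0,2.9,0,58]'

```text
time_s: 33.45
tool_pos: [0.6331, 0.2282, 0.0752]
tool_rot: [-180.0, 0.0, 95.0]
force: [0.5, -0.6, -0.4]
grip_width: 0.0665
grasp_force: 16.0
```

```bash
python3 - <<'E'
from h import *
x,y=spot('L',0.055);plan((x,y,.072,95.1))
E
```

```text
[-0.051  0.037  0.08 ] -0.01
```

>>> drive_tool --moves '[0,0,0.04,0,58,0,0,0.07,0,58,0,0,0.07,0,58]'

```text
time_s: 33.83
tool_pos: [0.6336, 0.2285, 0.0733]
tool_rot: [180.0, -0.0, 95.0]
force: [0.9, -0.2, -0.8]
grip_width: 0.0669
grasp_force: 16.0
```

>>> drive_tool --moves '[0,0,0,0,76,0,0,0,0,76,0,0,-1,0,76,0,0,-2,0,76,0,0,-2.7,0,76]'

```text
time_s: 34.45
tool_pos: [0.6341, 0.2284, 0.1831]
tool_rot: [179.9, -0.0, 95.0]
force: [1.0, -0.0, 0.6]
grip_width: 0.0758
grasp_force: 0.0
```

```bash
python3 - <<'E'
from h import *
find();plan((.598,-.2208,.14,95.1))
E
```

```text
top S c [0.4775 0.1012] r 0.0173 zt 0.086 n 74 mat s -0.056 t -0.000
top S c [0.4677 0.2082] r 0.0174 zt 0.085 n 81 mat s 0.052 t -0.000
top M c [ 0.5968 -0.2206] r 0.0242 zt 0.058 n 88 
top M c [0.5623 0.0887] r 0.0241 zt 0.089 n 119 mat s -0.076 t -0.000
top M c [0.5491 0.2403] r 0.0234 zt 0.089 n 79 mat s 0.076 t -0.000
top L c [0.6548 0.1402] r 0.0312 zt 0.093 n 147 mat s -0.033 t 0.012
top L c [0.6326 0.2284] r 0.0311 zt 0.093 n 64 mat s 0.057 t -0.002
scene S c [0.4691 0.2078] r 0.0169 zt 0.084 n 87 mat s 0.051 t 0.001
scene S c [0.479  0.1019] r 0.0171 zt 0.084 n 89 mat s -0.055 t 0.001
scene M c [0.5509 0.2403] r 0.0240 zt 0.088 n 130 mat s 0.076 t 0.002
scene M c [0.5657 0.0896] r 0.0240 zt 0.088 n 128 mat s -0.075 t 0.003
scene M c [ 0.5997 -0.2209] r 0.0240 zt 0.058 n 125 
[-11.115  -1.92    1.129] -0.01
```

The picture data show the large cup at s=-52 was knocked to (0.655,0.140), t≈+12 mm. I'll fix that now, while I'm next to it.

```bash
python3 - <<'E'
from h import *
im,d=shot("scene","s3.png");cv2.imwrite('pics/s3c.png',cv2.resize(im[130:290,230:450,::-1],None,fx=3,fy=3))
find();plan((.6555,.1402,.13,95.1),(.6555,.1402,.074,95.1),(*spot('L',-.045),.09,95.1))
E
```

```text
top S c [0.4774 0.1011] r 0.0173 zt 0.086 n 71 mat s -0.056 t -0.000
top S c [0.4676 0.2083] r 0.0175 zt 0.085 n 84 mat s 0.052 t -0.000
top M c [ 0.5968 -0.2208] r 0.0243 zt 0.058 n 85 
top M c [0.5622 0.0886] r 0.0240 zt 0.089 n 126 mat s -0.076 t -0.001
top M c [0.5489 0.2402] r 0.0233 zt 0.089 n 81 mat s 0.076 t -0.000
top L c [0.6549 0.1402] r 0.0313 zt 0.093 n 148 mat s -0.033 t 0.012
top L c [0.6324 0.2284] r 0.0311 zt 0.092 n 73 mat s 0.057 t -0.002
scene S c [0.4694 0.208 ] r 0.0170 zt 0.084 n 88 mat s 0.052 t 0.001
scene S c [0.4788 0.1021] r 0.0170 zt 0.084 n 86 mat s -0.055 t 0.001
scene M c [0.551  0.2401] r 0.0240 zt 0.088 n 130 mat s 0.076 t 0.002
scene M c [0.5656 0.0895] r 0.0240 zt 0.088 n 127 mat s -0.075 t 0.003
scene M c [ 0.5998 -0.2208] r 0.0241 zt 0.058 n 125 
[-2.243  0.372  1.244] -0.01
[ 0.  -0.   1.4] -0.0
[-0.31  -0.326 -0.4  ] -0.0
```

View pics/s3c.png

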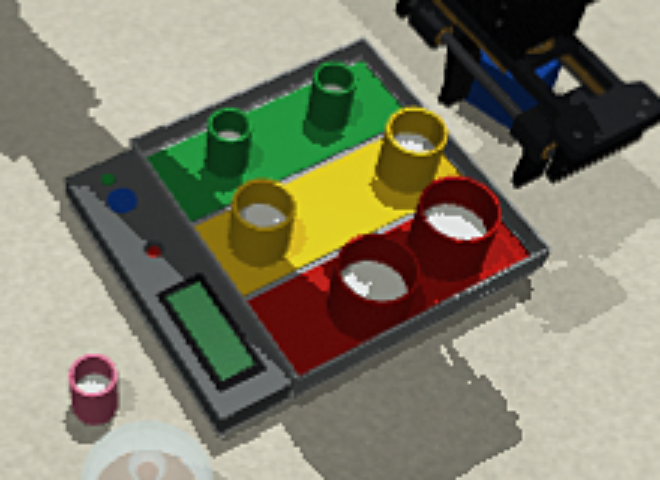

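The crop shows the near red cup displaced toward the outer edge of the red mat, with everything else standing. I'll regrasp it and bring it back.

>>> drive_tool --moves '[-1,0.2,0,0,87,-2.24,0.37,0,0,87,-2.24,0.37,0.8,0,87,-2.24,0.37,1.2,0,87,-2.24,0.37,1.2,0,87]'

```text
time_s: 35.33
tool_pos: [0.6541, 0.1415, 0.13]
tool_rot: [-179.7, 0.0, 95.1]
force: [1.2, 0.2, 0.2]
grip_width: 0.0872
grasp_force: 0.0
```

```bash
python3 - <<'E'
from h import *
plan((.6555,.1402,.074,95.1))
E
```

```text
[-0.036  0.033  1.4  ] 0.0
```

>>> drive_tool --moves '[-0.03,0.02,0.5,0,87,-0.03,0.02,1.1,0,87,-0.03,0.02,1.38,0,87,-0.03,0.02,1.38,0,87]'

```text
time_s: 35.83
tool_pos: [0.6563, 0.1395, 0.0766]
tool_rot: [-179.9, 0.0, 95.0]
force: [-0.1, 0.4, 0.6]
grip_width: 0.0871
grasp_force: 0.0
```

>>> drive_tool --moves '[0,0,0,0,58,0,0,0,0,58,0,0,0,0,58,0,0,0,0,58,0,0,0,0,58]'

```text
time_s: 36.45
tool_pos: [0.6568, 0.1393, 0.0783]
tool_rot: [180.0, -0.0, 95.0]
force: [-3.1, 0.2, 5.8]
grip_width: 0.0663
grasp_force: 16.0
```

>>> drive_tool --moves '[0,0,-0.3,0,58,-0.2,-0.2,-0.3,0,58,-0.4,-0.35,-0.3,0,58,-0.4,-0.35,-0.3,0,58,-0.4,-0.35,-0.3,0,58]'

```text
time_s: 37.08
tool_pos: [0.6442, 0.1222, 0.0894]
tool_rot: [180.0, -0.0, 95.0]
force: [0.4, -0.2, -1.5]
grip_width: 0.066
grasp_force: 16.0
```

```bash
python3 - <<'E'
from h import *
plan((*spot('L',-.048),.075,95.1))
E
```

```text
[ 0.039 -0.005  0.36 ] -0.01
```

>>> drive_tool --moves '[0,-0.02,0.15,0,58,0,-0.02,0.28,0,58,0,-0.02,0.28,0,58]'

```text
time_s: 37.45
tool_pos: [0.6435, 0.1223, 0.0782]
tool_rot: [-180.0, -0.0, 95.0]
force: [-1.2, -0.1, 0.1]
grip_width: 0.0664
grasp_force: 16.0
```

>>> drive_tool --moves '[0,0,0,0,76,0,0,0,0,76,0,0,-1,0,76,0,0,-2,0,76,0,0,-2.6,0,76]'

```text
time_s: 38.08
tool_pos: [0.6444, 0.1219, 0.1846]
tool_rot: [179.8, -0.0, 95.0]
force: [0.0, -0.3, -0.2]
grip_width: 0.0761
grasp_force: 0.0
```

```bash
python3 - <<'E'
from h import *
find();plan((.598,-.2208,.13,95.1))
E
```

```text
top S c [0.4774 0.1013] r 0.0172 zt 0.086 n 75 mat s -0.055 t -0.000
top M c [ 0.5968 -0.2207] r 0.0242 zt 0.057 n 89 
top M c [0.5622 0.0886] r 0.0240 zt 0.089 n 109 mat s -0.076 t -0.001
top L c [0.6423 0.1195] r 0.0280 zt 0.092 n 31 mat s -0.052 t -0.002
scene S c [0.4788 0.1021] r 0.0172 zt 0.084 n 85 mat s -0.055 t 0.001
scene M c [0.5547 0.2408] r 0.0207 zt 0.088 n 22 mat s 0.076 t 0.006
scene M c [0.5656 0.0895] r 0.0241 zt 0.088 n 139 mat s -0.075 t 0.003
scene M c [ 0.5997 -0.2208] r 0.0239 zt 0.058 n 123 
scene L c [0.6374 0.2279] r 0.0293 zt 0.092 n 57 mat s 0.056 t 0.003
scene L c [0.645  0.1236] r 0.0310 zt 0.092 n 178 mat s -0.048 t 0.001
[-8.435 -1.931  1.394] -0.01
```

The red cup is back at t≈0. Now the lone yellow cup at (0.598,-0.221).

>>> drive_tool --moves '[-1.5,-0.3,0,0,76,-3,-0.6,0,0,76,-4.5,-1,0,0,76,-6,-1.3,0,0,76,-7.2,-1.6,0,0,76]'

```text
time_s: 38.8
tool_pos: [0.6036, -0.1733, 0.1812]
tool_rot: [-179.9, 0.0, 94.9]
force: [-0.5, 0.5, -0.5]
grip_width: 0.0761
grasp_force: 0.0
```

>>> drive_tool --moves '[-0.8,-0.2,0.3,0,76,-1.24,-0.3,1,0,76,-1.24,-0.3,1.4,0,76,-1.24,-0.3,1.4,0,76,-1.24,-0.3,1.4,0,76]'

```text
time_s: 39.42
tool_pos: [0.5983, -0.2194, 0.1268]
tool_rot: [179.9, -0.0, 95.1]
force: [0.3, -0.0, 1.0]
grip_width: 0.0761
grasp_force: 0.0
```

```bash
python3 - <<'E'
from h import *
plan((.598,-.2208,.033,95.1))
E
```

```text
[-0.033 -0.01   2.345] 0.0
```

>>> drive_tool --moves '[0,0,0.6,0,76,-0.03,0,1.4,0,76,-0.03,0,2.1,0,76,-0.03,0,2.3,0,76,-0.03,0,2.3,0,76]'

```text
time_s: 40.05
tool_pos: [0.5981, -0.2217, 0.035]
tool_rot: [180.0, 0.0, 95.1]
force: [0.5, -0.4, 0.9]
grip_width: 0.0759
grasp_force: 0.0
```

>>> drive_tool --moves '[0,0,0,0,44,0,0,0,0,44,0,0,0,0,44,0,0,0,0,44,0,0,0,0,44]' --squeeze 14

```text
time_s: 40.67
tool_pos: [0.5978, -0.2222, 0.0349]
tool_rot: [180.0, 0.0, 95.0]
force: [-1.1, 0.1, 3.4]
grip_width: 0.0519
grasp_force: 14.0
```

>>> drive_tool --moves '[0,0,-0.5,0,44,0,0,-1.5,0,44,0,0,-2.6,0,44,0,0,-3.9,0,44,0,0,-3.9,0,44]'

```text
time_s: 41.3
tool_pos: [0.5999, -0.224, 0.1965]
tool_rot: [179.5, 0.2, 95.0]
force: [0.2, -0.2, -1.2]
grip_width: 0.0512
grasp_force: 14.0
```

```bash
python3 - <<'E'
from h import *
x,y=spot('M',0);plan((x,y,.19,95.1),(x,y,.07,95.1))
E
```

```text
[ 9.768 -0.25   0.161] -0.01
[ 0. -0.  3.] -0.0
```

>>> drive_tool --moves '[1.4,0,0,0,44,2.8,-0.1,0,0,44,4.2,-0.2,0,0,44,5.6,-0.2,0,0,44,7,-0.25,0,0,44]'

```text
time_s: 41.92
tool_pos: [0.5621, 0.0575, 0.1902]
tool_rot: [-180.0, -0.0, 95.0]
force: [1.0, 0.6, -0.2]
grip_width: 0.0515
grasp_force: 14.0
```

>>> drive_tool --moves '[1.4,0,0,0,44,2.4,0,0,0,44,2.77,0,0,0,44,2.77,0,0.6,0,44,2.77,0,1.5,0,44]'

```text
time_s: 42.55
tool_pos: [0.5545, 0.1649, 0.1307]
tool_rot: [179.9, 0.0, 94.9]
force: [-0.6, -0.3, -0.6]
grip_width: 0.0514
grasp_force: 14.0
```

```bash
python3 - <<'E'
from h import *
x,y=spot('M',0);plan((x,y,.068,95.1))
E
```

```text
[-0.016  0.037  1.567] -0.02
```

>>> drive_tool --moves '[0,0.02,0.6,0,44,0,0.02,1.2,0,44,0,0.02,1.45,0,44,0,0.02,1.55,0,44,0,0.02,1.55,0,44]'

```text
time_s: 43.18
tool_pos: [0.5545, 0.1661, 0.0689]
tool_rot: [180.0, -0.0, 95.0]
force: [0.9, -0.0, -0.6]
grip_width: 0.0517
grasp_force: 14.0
```

```bash
python3 - <<'E'
from h import *
x,y=spot('M',0);plan((x,y,.0675,95.1))
E
```

```text
[-0.045  0.033  0.034] -0.01
```

>>> drive_tool --moves '[0,0,0.03,0,44,0,0,0.04,0,44,0,0,0.04,0,44]'

```text
time_s: 43.55
tool_pos: [0.5542, 0.1665, 0.067]
tool_rot: [180.0, -0.0, 95.0]
force: [1.0, 0.2, -0.7]
grip_width: 0.0521
grasp_force: 14.0
```

>>> drive_tool --moves '[0,0,0,0,64,0,0,0,0,64,0,0,-1,0,64,0,0,-2,0,64,0,0,-3,0,64]'

```text
time_s: 44.18
tool_pos: [0.554, 0.1663, 0.188]
tool_rot: [180.0, -0.0, 95.0]
force: [1.0, 0.2, 0.7]
grip_width: 0.0641
grasp_force: 0.0
```

```bash
python3 - <<'E'
from h import *
find()
for n in("top","scene"):
    im,d=env.read_camera(n);P=cloud(n,d)
    m=hue(im,4,18,110,50)&(abs(P[...,0]-.495)<.03)&(abs(P[...,1]-.387)<.03)&(P[...,2]>.1)
    q=P[m];t=q[q[:,2]>.119];print(n,len(q),circ(q[:,:2]),'top',t[:,:2].mean(0) if len(t) else None)
    b=hue(im,105,125,110,30)&(abs(P[...,0]-.495)<.06)&(abs(P[...,1]-.387)<.06)&(P[...,2]>.054)&(P[...,2]<.066)
    v,u=np.nonzero(b);w=onplane(n,np.c_[u,v],.06)[:,:2];print('stand',cv2.minAreaRect((w*1000).astype(np.float32)))
    w2=hsv(im);c=(w2[...,1]<70)&(w2[...,2]>120)&(abs(P[...,0]-.495)<.03)&(abs(P[...,1]-.387)<.03)&(P[...,2]>.055)&(P[...,2]<.075);print('collar',c.sum(),P[c].mean(0) if c.any() else None, circ(P[c][:,:2]) if c.sum()>8 else None)
plan((.495,.387,.19,95.1))
E
```

```text
top S c [0.4775 0.1013] r 0.0172 zt 0.086 n 75 mat s -0.055 t -0.000
top M c [0.5622 0.0885] r 0.0240 zt 0.089 n 125 mat s -0.076 t -0.001
top M c [0.5539 0.1639] r 0.0218 zt 0.089 n 36 mat s -0.000 t -0.002
top L c [0.6421 0.1232] r 0.0313 zt 0.093 n 157 mat s -0.048 t -0.002
scene S c [0.4692 0.2084] r 0.0171 zt 0.084 n 86 mat s 0.052 t 0.001
scene S c [0.4789 0.1019] r 0.0173 zt 0.084 n 81 mat s -0.055 t 0.001
scene M c [0.5657 0.0896] r 0.0241 zt 0.088 n 134 mat s -0.075 t 0.003
scene L c [0.6353 0.2283] r 0.0311 zt 0.092 n 183 mat s 0.057 t 0.001
scene L c [0.6453 0.1237] r 0.0310 zt 0.092 n 176 mat s -0.048 t 0.001
top 46 (array([0.49390293, 0.38710949]), np.float64(0.005353775463873618)) top [0.49395649 0.38729089]
stand ((488.9948425292969, 398.1661071777344), (59.27425003051758, 35.46688461303711), 23.23795509338379)
collar 39 [0.4912602  0.38666477 0.06522759] (array([0.49819692, 0.39686894]), np.float64(0.017741894324435365))
scene 54 (array([0.49614115, 0.3867191 ]), np.float64(0.006223398013953218)) top [0.49551449 0.38705891]
stand ((498.1585998535156, 385.612060546875), (60.018863677978516, 67.47664642333984), 24.00820541381836)
collar 19 [0.49893423 0.38690607 0.06502121] (array([0.49550616, 0.38842378]), np.float64(0.009779799357510699))
[ 5.621 -0.999 -0.064] -0.01
```

The cups are all in place. Going to the stylus at (0.495,0.387).

>>> drive_tool --moves '[1.3,-0.2,-0.2,0,50,2.7,-0.5,-0.2,0,50,4.1,-0.7,-0.2,0,50,5.2,-0.95,-0.2,0,50,5.62,-1.0,-0.2,0,50]'

```text
time_s: 45.0
tool_pos: [0.4917, 0.3899, 0.1925]
tool_rot: [-179.8, 0.1, 95.3]
force: [0.2, -1.0, 0.1]
grip_width: 0.0498
grasp_force: 0.0
```

>>> drive_tool --moves '[0,0,0.3,0,50,0,0,0.8,0,50,0,0,1.2,0,50,0,0,1.2,0,50]'

```text
time_s: 45.5
tool_pos: [0.494, 0.3846, 0.1444]
tool_rot: [-179.8, 0.2, 94.9]
force: [0.4, 0.3, 0.3]
grip_width: 0.0498
grasp_force: 0.0
```

```bash
python3 - <<'E'
from h import *
plan((.495,.387,.085,95.1))
E
```

```text
[0.057 0.029 1.485] -0.02
```

>>> drive_tool --moves '[0.05,0.02,0,0,50,0.05,0.02,0.5,0,50,0.05,0.02,1.1,0,50,0.05,0.02,1.48,0,50,0.05,0.02,1.48,0,50]'

```text
time_s: 46.12
tool_pos: [0.4943, 0.3882, 0.0858]
tool_rot: [-179.9, 0.1, 95.0]
force: [-0.8, 0.5, 0.5]
grip_width: 0.0501
grasp_force: 0.0
```

```bash
python3 - <<'E'
from h import *
plan((.495,.387,.085,95.1))
E
```

```text
[-0.031  0.016  0.019] -0.01
```

>>> drive_tool --moves '[-0.02,0.02,0,0,10,-0.02,0.02,0,0,10,-0.02,0.02,0,0,10,-0.02,0.02,0,0,10,-0.02,0.02,0,0,10]' --squeeze 35

```text
time_s: 46.75
tool_pos: [0.4962, 0.3883, 0.0879]
tool_rot: [180.0, -0.0, 95.0]
force: [0.4, 1.2, 0.6]
grip_width: 0.0152
grasp_force: 35.0
```

>>> drive_tool --moves '[0,0,0,0,10,0,0,0,0,10]'

```text
time_s: 47.0
tool_pos: [0.4962, 0.3883, 0.0879]
tool_rot: [180.0, -0.0, 95.0]
force: [-0.2, -0.2, 2.7]
grip_width: 0.0156
grasp_force: 35.0
```

>>> drive_tool --moves '[0,0,-0.4,0,10,0,0,-1,0,10,0,0,-2,0,10,0,0,-3,0,10,0,0,-3.3,0,10]'

```text
time_s: 47.62
tool_pos: [0.4975, 0.3889, 0.2236]
tool_rot: [179.7, -0.2, 95.0]
force: [-0.1, -0.1, 0.6]
grip_width: 0.0151
grasp_force: 35.0
```

```bash
python3 - <<'E'
from h import *
im,d=shot("scene");cv2.imwrite('pics/s4c.png',cv2.resize(im[40:220,300:500,::-1],None,fx=3,fy=3))
find();plan((.52,.2,.215,95.1),(.5405,.0038,.19,95.1))
E
```

```text
top S c [0.4774 0.1014] r 0.0172 zt 0.085 n 75 mat s -0.055 t -0.000
top S c [0.4676 0.2081] r 0.0176 zt 0.085 n 72 mat s 0.052 t -0.000
top M c [0.5623 0.0887] r 0.0240 zt 0.089 n 123 mat s -0.076 t -0.000
top M c [0.5538 0.1663] r 0.0237 zt 0.090 n 111 mat s 0.002 t -0.002
top M c [0.5488 0.2403] r 0.0233 zt 0.089 n 117 mat s 0.076 t -0.000
top L c [0.6421 0.1231] r 0.0313 zt 0.093 n 161 mat s -0.048 t -0.002
top L c [0.6325 0.2283] r 0.0310 zt 0.093 n 163 mat s 0.057 t -0.002
scene S c [0.469  0.2083] r 0.0170 zt 0.084 n 86 mat s 0.052 t 0.001
scene S c [0.4788 0.1018] r 0.0173 zt 0.084 n 88 mat s -0.055 t 0.001
scene M c [0.5655 0.0895] r 0.0241 zt 0.088 n 133 mat s -0.075 t 0.003
scene L c [0.6354 0.2281] r 0.0308 zt 0.092 n 180 mat s 0.057 t 0.001
scene L c [0.6453 0.1236] r 0.0310 zt 0.092 n 178 mat s -0.048 t 0.001
[-4.735  0.187  0.114] -0.01
[-4.931  0.074  0.625] -0.0
```

View pics/s4c.png

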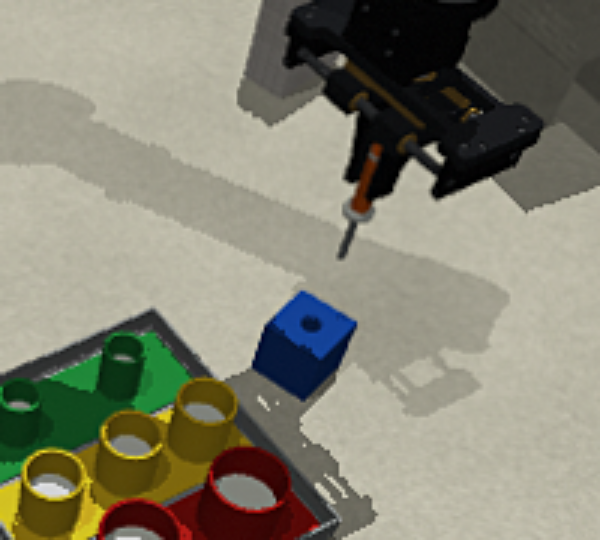

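The stylus is held upright, with its collar at about (419,110) and tip at about (414,126) in the full frame. The stand's hole is at about (404,148). I'll check the tip offset and the hole position.

```bash
python3 - <<'E'
from h import *
print('collar',onplane('scene',[[419.3,110.3]],.198),'tip',onplane('scene',[[413.7,125.7]],.1457),'hole',onplane('scene',[[404,147.7]],.06))
for n in("top","scene"):
    im,d=env.read_camera(n);P=cloud(n,d)
    b=(hue(im,100,130,110,70)&(abs(P[...,0]-.495)<.05)&(abs(P[...,1]-.387)<.05)&(P[...,2]>.053)&(P[...,2]<.07)).astype(np.uint8)
    cs,h=cv2.findContours(b,cv2.RETR_CCOMP,2)
    for c,hh in zip(cs,h[0]):
        if cv2.contourArea(c)>5:
            M=cv2.moments(c);p=[[M['m10']/M['m00'],M['m01']/M['m00']]];print(n,'inner' if hh[3]>=0 else 'outer',cv2.contourArea(c),p,onplane(n,p,.06))
    k=hue(im,170,8,100,40);v,u=np.nonzero(k&(abs(P[...,0]-.5405)<.02)&(abs(P[...,1]-.004)<.02));print('tare',len(u),onplane(n,[[u.mean(),v.mean()]],.038) if len(u) else '')
print(env.get_obs()['tool_pos'])
E
```

```text
collar [[0.49911108 0.3891171  0.198     ]] tip [[0.49910382 0.39046087 0.1457    ]] hole [[0.49570477 0.39008694 0.06      ]]
top outer 590.5 [[108.37425910245554, 240.32881738639568]] [[0.49342513 0.38750207 0.06      ]]
top inner 50.0 [[108.5, 240.0]] [[0.49418326 0.38722617 0.06      ]]
tare 18 [[0.54041022 0.00372345 0.038     ]]
scene outer 329.0 [[403.73353596757846, 147.79432624113474]] [[0.495698   0.38923912 0.06      ]]
scene inner 32.5 [[403.3128205128205, 148.09230769230768]] [[0.49614049 0.38760209 0.06      ]]
tare 17 [[0.54056345 0.00375307 0.038     ]]
[0.49524798 0.38761933 0.2178037 ]
```

Tip and tool are aligned, the tare is at (0.5405,0.0037) and the hole at (0.4952,0.3875). Moving to above the tare button.

>>> drive_tool --moves '[-1.4,0,0,0,10,-2.8,0.05,0,0,10,-4.2,0.1,0,0,10,-5.6,0.15,0,0,10,-7,0.2,0,0,10]'

```text
time_s: 48.5
tool_pos: [0.5276, 0.1079, 0.218]
tool_rot: [-179.9, 0.0, 95.0]
force: [1.5, -0.1, -0.7]
grip_width: 0.0149
grasp_force: 35.0
```

>>> drive_tool --moves '[-1.3,0.05,0,0,10,-2.2,0.1,0,0,10,-2.66,0.1,0.4,0,10,-2.66,0.1,1,0,10,-2.66,0.1,1.4,0,10]'

```text
time_s: 49.12
tool_pos: [0.5404, 0.0041, 0.1611]
tool_rot: [-179.8, 0.0, 95.0]
force: [0.4, 0.4, 0.3]
grip_width: 0.0149
grasp_force: 35.0
```

>>> drive_tool --moves '[0,0,0,0,10,0,0,0,0,10]'

```text
time_s: 49.38
tool_pos: [0.5421, 0.0046, 0.1639]
tool_rot: [180.0, 0.0, 95.1]
force: [-1.1, -1.1, -0.3]
grip_width: 0.0152
grasp_force: 35.0
```

```bash
python3 - <<'E'
from h import *
plan((.5405,.0037,.13,95.1));print(env.get_obs()['tool_rot'])
im,d=shot("scene");cv2.imwrite('pics/s5c.png',cv2.resize(im[150:250,230:330,::-1],None,fx=5,fy=5))
E
```

```text
[-0.019 -0.043  0.848] -0.0
[1.79968512e+02 5.55690342e-03 9.50527232e+01]
```

View pics/s5c.png

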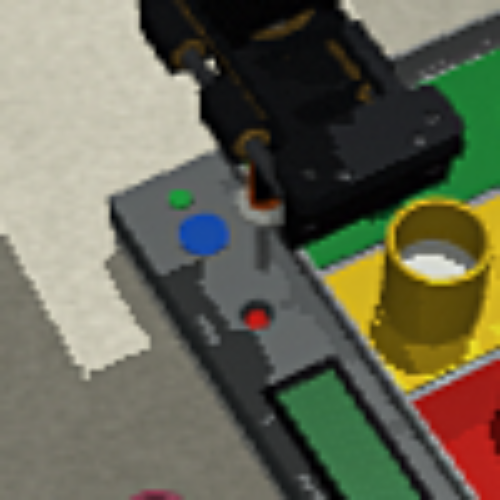

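The pin tip is at about (282,204) and hovers above the red button at (281,213). Lowering to just above the hole before checking again.

>>> drive_tool --moves '[-0.02,-0.04,0.4,0,10,-0.02,-0.04,0.8,0,10,-0.02,-0.04,0.8,0,10,-0.02,-0.04,0.8,0,10]'

```text
time_s: 49.92
tool_pos: [0.5403, 0.0032, 0.1314]
tool_rot: [-180.0, 0.0, 95.0]
force: [-0.7, 0.8, -0.9]
grip_width: 0.0148
grasp_force: 35.0
```

```bash
python3 - <<'E'
from h import *
print('tip',onplane('scene',[[282.4,203.6]],.086))
plan((.5405,.0037,.112,95.1))
im,d=shot("scene");cv2.imwrite('pics/s6c.png',cv2.resize(im[190:230,260:310,::-1],None,fx=10,fy=10))
E
```

```text
tip [[0.54458035 0.0054985  0.086     ]]
[0.011 0.006 0.486] -0.01
```

View pics/s6c.png

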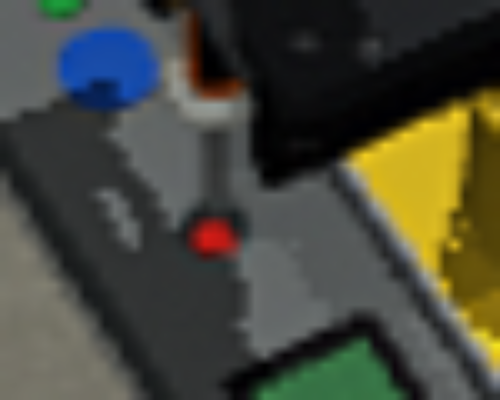

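The pin is centred just above the hole, with the button at about (281,214). Pressing.

>>> drive_tool --moves '[0,0,0.2,0,10,0,0,0.35,0,10,0,0,0.45,0,10,0,0,0.5,0,10,0,0,0.55,0,10]'

```text
time_s: 50.6
tool_pos: [0.541, 0.0033, 0.1112]
tool_rot: [179.9, -0.0, 95.0]
force: [-4.8, 0.4, 17.6]
grip_width: 0.0148
grasp_force: 35.0
```

>>> drive_tool --moves '[0,0,0.04,0,10,0,0,0.04,0,10]'

```text
time_s: 50.85
tool_pos: [0.5415, 0.0033, 0.1111]
tool_rot: [179.9, -0.1, 95.0]
force: [-4.6, -0.2, 20.1]
grip_width: 0.0153
grasp_force: 35.1
```

It reads 20 N with the tip at z≈0.033, so the button is on its stop. Now lift and return.

>>> drive_tool --moves '[0,0,-0.3,0,10,0,0,-0.8,0,10,0,0,-1.6,0,10,0,0,-2.5,0,10,0,0,-2.7,0,10]'

```text
time_s: 51.48
tool_pos: [0.5417, 0.0033, 0.2182]
tool_rot: [179.8, -0.0, 95.0]
force: [-0.6, 1.2, -0.9]
grip_width: 0.0151
grasp_force: 34.9
```

```bash
python3 - <<'E'
from h import *
plan((.4955,.388,.21,95.1))
E
```

```text
[ 9.682 -0.309  0.204] -0.01
```

>>> drive_tool --moves '[1.4,0,0,0,10,2.8,-0.1,0,0,10,4.2,-0.15,0,0,10,5.6,-0.2,0,0,10,7,-0.2,0,0,10]'

```text
time_s: 52.1
tool_pos: [0.5069, 0.2831, 0.2147]
tool_rot: [-179.9, 0.0, 95.0]
force: [0.6, 0.3, 0.6]
grip_width: 0.0149
grasp_force: 34.9
```

>>> drive_tool --moves '[1.3,-0.05,0,0,10,2.3,-0.1,0.3,0,10,2.68,-0.1,0.6,0,10,2.68,-0.1,0.9,0,10,2.68,-0.1,0.9,0,10]'

```text
time_s: 52.72
tool_pos: [0.4949, 0.3847, 0.1783]
tool_rot: [-179.9, 0.2, 94.8]
force: [0.3, -0.4, 0.3]
grip_width: 0.0148
grasp_force: 34.9
```

```bash
python3 - <<'E'
from h import *
env.read_camera("top");env.read_camera("top")
plan((.4957,.388,.15,95.1))
im,d=shot("scene");cv2.imwrite('pics/s7c.png',cv2.resize(im[90:180,360:450,::-1],None,fx=6,fy=6))
E
```

```text
[0.056 0.007 0.756] -0.03
```

View pics/s7c.png

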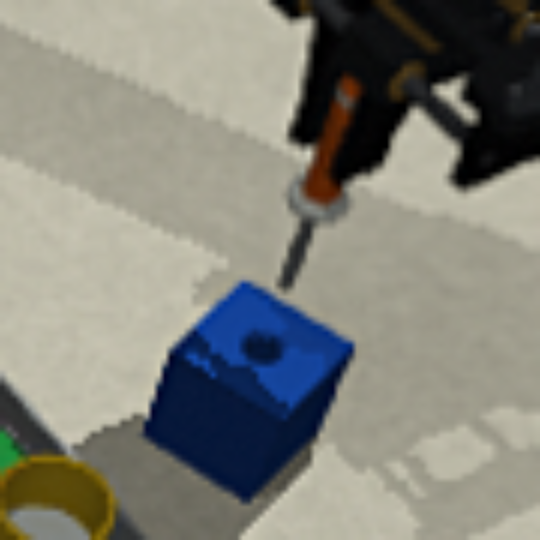

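The tip is at about (408,138) and the hole at about (404,148). I'll check whether the stylus tilted and correct to hole level.

```bash
python3 - <<'E'
from h import *
o=env.get_obs()['tool_pos'];print(o)
z=o[2]-.078
print('tip',onplane('scene',[[407.8,137.8]],z),'collar',onplane('scene',[[413.2,122.8]],z+.052))
plan((.4957,.388,.150,95.1),(.4957,.388,.089,95.1))
E
```

```text
[0.49563265 0.38625802 0.1806721 ]
tip [[0.49849766 0.38686878 0.1026721 ]] collar [[0.49661222 0.38766925 0.1546721 ]]
[0.043 0.005 0.767] -0.02
[ 0.    -0.     1.525] -0.0
```

>>> drive_tool --moves '[0.02,-0.03,0,0,10,0.02,-0.03,0.4,0,10,0.02,-0.03,0.9,0,10,0.02,-0.03,1.4,0,10,0.02,-0.03,1.6,0,10]'

```text
time_s: 53.5
tool_pos: [0.492, 0.3878, 0.1132]
tool_rot: [-179.8, 0.1, 95.0]
force: [-0.2, -0.2, -0.8]
grip_width: 0.0146
grasp_force: 34.9
```

>>> drive_tool --moves '[0,0,0.2,0,10,0,0,0.4,0,10,0,0,0.5,0,10,0,0,0.5,0,10]'

```text
time_s: 54.0
tool_pos: [0.4932, 0.3887, 0.0959]
tool_rot: [180.0, 0.0, 95.0]
force: [0.4, -0.5, -0.1]
grip_width: 0.0153
grasp_force: 34.9
```

```bash
python3 - <<'E'
from h import *
plan((.4952,.388,.088,95.1));print(env.get_obs()['force'])
E
```

```text
[-0.021  0.048  0.196] -0.01
[ 0.35148998 -0.48997358 -0.13255873]
```

>>> drive_tool --moves '[-0.02,0.04,0.08,0,10,-0.02,0.04,0.14,0,10,-0.02,0.04,0.18,0,10,-0.02,0.04,0.18,0,10]'

```text
time_s: 54.5
tool_pos: [0.4948, 0.388, 0.0886]
tool_rot: [-180.0, 0.0, 95.0]
force: [-0.2, -0.5, -0.9]
grip_width: 0.0152
grasp_force: 34.9
```

>>> drive_tool --moves '[0,0,0.03,0,10,0,0,0.03,0,10,0,0,0.03,0,22,0,0,0.03,0,50,0,0,0.03,0,50]'

```text
time_s: 55.12
tool_pos: [0.4948, 0.388, 0.0874]
tool_rot: [-180.0, 0.0, 95.0]
force: [1.4, -0.6, 0.6]
grip_width: 0.0344
grasp_force: 0.0
```

>>> drive_tool --moves '[0,0,0,0,50,0,0,-0.8,0,50,0,0,-2,0,50,0,0,-3,0,50,0,0,-3.5,0,50]'

```text
time_s: 55.75
tool_pos: [0.4957, 0.3885, 0.2301]
tool_rot: [179.8, -0.1, 95.0]
force: [-0.4, 0.5, -0.9]
grip_width: 0.0496
grasp_force: 0.0
```

>>> drive_tool --moves '[1.2,-1,0,0,50,2,-1.5,0,0,50,2,-1.5,0,0,50,2,-1.5,0,0,50,2,-1.5,0,0,50]'

```text
time_s: 56.38
tool_pos: [0.4294, 0.4609, 0.2272]
tool_rot: [180.0, 0.1, 94.9]
force: [0.2, -0.6, 0.2]
grip_width: 0.0502
grasp_force: 0.0
```

```bash
python3 - <<'E'
from h import *
find()
for n in("top","scene"):
    im,d=env.read_camera(n);P=cloud(n,d)
    m=hue(im,4,18,110,50)&(abs(P[...,0]-.495)<.03)&(abs(P[...,1]-.387)<.03)&(P[...,2]>.07)
    q=P[m];t=q[q[:,2]>.115];l=q[q[:,2]<.095];print(n,len(q),'ztop',np.percentile(q[:,2],95),'hi',t.mean(0),'lo',l.mean(0))
cv2.imwrite('pics/s8c.png',cv2.resize(im[90:300,200:460,::-1],None,fx=3,fy=2.8))
k=hue(im,170,8,100,40);v,u=np.nonzero(k&(abs(P[...,0]-.5405)<.02)&(abs(P[...,1]-.004)<.02));print('tare',len(u),P[v,u,2].mean())
E
```

```text
top S c [0.4775 0.1013] r 0.0173 zt 0.085 n 75 mat s -0.055 t -0.000
top S c [0.4674 0.2083] r 0.0175 zt 0.085 n 77 mat s 0.052 t -0.001
top M c [0.5623 0.0886] r 0.0240 zt 0.089 n 124 mat s -0.076 t -0.000
top M c [0.5539 0.1664] r 0.0235 zt 0.089 n 113 mat s 0.002 t -0.002
top M c [0.5489 0.2403] r 0.0232 zt 0.088 n 121 mat s 0.076 t -0.000
top L c [0.6421 0.1231] r 0.0313 zt 0.093 n 159 mat s -0.048 t -0.002
top L c [0.6327 0.2283] r 0.0310 zt 0.092 n 154 mat s 0.057 t -0.002
scene S c [0.4691 0.2081] r 0.0169 zt 0.084 n 78 mat s 0.052 t 0.001
scene S c [0.4789 0.102 ] r 0.0171 zt 0.084 n 85 mat s -0.055 t 0.001
scene M c [0.5655 0.0895] r 0.0241 zt 0.088 n 126 mat s -0.075 t 0.003
scene L c [0.6353 0.2281] r 0.0310 zt 0.092 n 183 mat s 0.057 t 0.001
scene L c [0.6452 0.1234] r 0.0309 zt 0.092 n 183 mat s -0.048 t 0.001
top 73 ztop 0.12649735741544332 hi [0.49455874 0.38707356 0.12341657] lo [0.49384791 0.38200949 0.08602405]
scene 103 ztop 0.12580471577769947 hi [0.49654317 0.38667818 0.12300919] lo [0.49950101 0.38399027 0.08306256]
tare 17 0.03761672661515424
```

View pics/s8c.png

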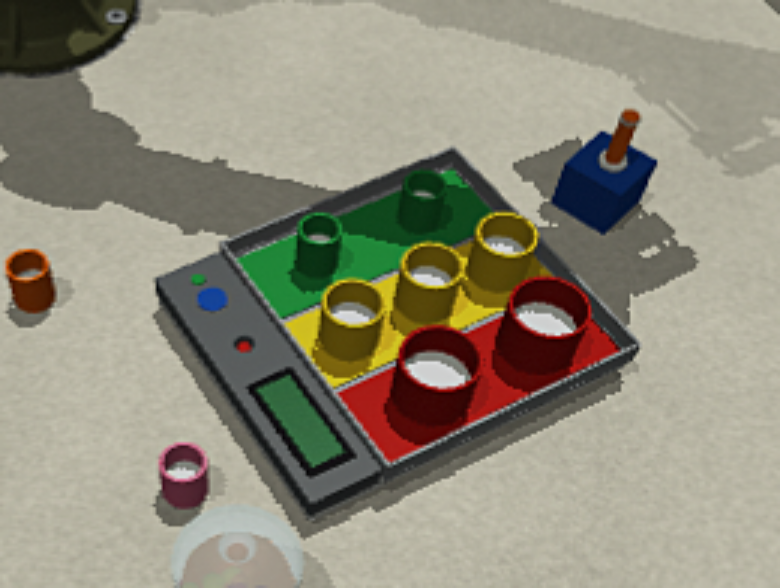

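The picture shows all seven cups standing on their own mats, the stylus hanging upright in the stand (top about (628,117)), and the button up at about (244,345). The arm is clear.

```bash
python3 -c "
from cell import env
print(env.sign_off())"
```

```text
the job is handed in; nothing more can be done
None
```

I handed the job in at about 57 s: all seven cups stand un-nested on their own mats (I put one knocked red cup back), the tare was pressed to its stop with the stylus, and the stylus hangs in its stand again; sign-off gave no verdict.

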